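# Open the bolted double doors of a lab stock cupboard

### The job

Open both doors of the low bench cupboard wide, square to its front or nearly so, so that the wide stock tray inside can be drawn out: flip the hasp off its staple and right over, swing open the left (active) door, then lift the bolt it was covering on the right (passive) door, leave the bolt raised, and open that door too. The jar standing on the bench in the doors' way must be stood upright on the dark tray at the left before a door can touch it; leave all the other glassware and things where they are.

Things in the scene. Friction and masses are not known exactly. Their poses are not given: they have to be found in the camera images.
- hasp_bar (a point): centre of the hasp's grip bar: a steel round bar 36 mm long, 12 mm thick, lying along the door's thickness (the x axis given here, which points into the cupboard), carried 28 mm above the strap's plane at the strap's free end. 180 mm above the bench when the hasp is down; nothing under it rises above 153 mm. Radius from the hasp hinge 75 mm.
- hasp_hinge (a point): hasp's hinge axis, on the top edge of the active door, 152 mm above the bench; the axis is horizontal, along the door's thickness
- hasp (a joint): angle of the hasp, rad: 0 = down over its staple (a steel loop 29 mm high on top of the passive door, which passes through the strap's slot and so locks the active door), grows as the bar is lifted and swung up and over towards the active door's hinge side, stop at 2.7. It hinges freely: let go below about 1.2 it falls back, beyond about 1.6 it falls over to the stop, where it lies 15 mm above the active door's top.
- active_handle (a point): grip point on the active door's handle, an upright steel round bar of 16 mm diameter, 45 mm clear (centre) in front of the door's face, from 70 to 165 mm above the bench; this point is 15 mm under its top. Its two brackets to the door lie below 118 mm. Axes as at active_hinge. The active door is the left one seen from the robot (hinge on its +y side).
- active_hinge (a point): vertical hinge axis of the active door, given 150 mm above the bench; the horizontal distance to the handle's grip point is 108 mm. Its x axis points into the cupboard, square to the door, its y axis along the door towards the hinge side; they turn with the door.
- active_door (a joint): angle of the active (left) door, rad: 0 shut, grows as it opens towards the robot (clockwise from above), stop at 1.85. It stays where it is left; opening takes about 1 N at the handle. Along its free edge it carries an aluminium channel, 58 mm wide and 40 mm deep with a hood at 149-153 mm, which lies over the passive door's edge and covers the bolt.
- bolt_knob (a point): centre of the flush bolt's knob on the front of the passive door near the meeting edge: an upright steel cylinder, 24 mm diameter, 28 mm tall, centre 132 mm above the bench when the bolt is down and 18 mm in front of the door's face. Axes as at passive_hinge. Hidden and blocked by the active door's channel until that door is open.
- bolt (a joint): lift of the bolt, m: 0 = down in its keeper on the sill (passive door locked), 0.035 = fully raised; the rod clears the keeper above 0.012. It stays where it is left; lifting takes about 4 N.
- passive_handle (a point): grip point on the passive (right) door's handle; same bar as on the active door, 15 mm under its top, brackets below 118 mm; axes as at passive_hinge
- passive_hinge (a point): vertical hinge axis of the passive door (on its -y side), 150 mm above the bench; 91 mm horizontally from the handle's grip point, 146 mm from the bolt's knob. x axis: into the cupboard, square to the door, y axis along the door from its hinge towards its free edge; they turn with the door.
- passive_door (a joint): angle of the passive (right) door, rad: 0 shut, grows as it opens towards the robot (anticlockwise from above), stop at 1.85. It stays where it is left; opening takes about 1 N at the handle.
- cupboard: low bench cupboard, white sides, clear roof and back, fixed to the bench: 200 mm deep, 360 mm wide, 140 mm high, plinth 20 mm whose sill runs 50 mm out in front; origin at the centre of its underside, x axis from its front to its back, the doors' inner faces at x = -100 mm, two equal doors hinged at y = +170 and -170 mm and meeting at y = 0. The doors sweep the bench in front of it, up to 230 mm from the active hinge and 180 mm from the passive hinge.
- jar_center (a point): centre (half-way up) of the jar in the way: brown glass jar with white screw lid, 60 mm diameter (lid 56), 100 mm tall, about 0.25 kg, standing on the bench some 120-150 mm in front of the cupboard's front
- tray: dark flat tray fixed to the bench at the left, 260 mm (its x) by 170 mm (its y), floor 5 mm and rim 16 mm above the bench, walls 5 mm; origin at the centre of its underside
- beaker_center (a point): centre of the white plastic beaker that stands on the tray, 60 mm diameter at the rim, 85 mm tall; a bystander
- tall_bottle_center (a point): centre of a brown bottle, 70 mm diameter, 180 mm tall, to the right; a bystander
- wide_jar_center (a point): centre of a brown glass jar, 80 mm diameter, 85 mm tall, left of the cupboard; a bystander
- slim_jar_center (a point): centre of a greenish jar, 52 mm diameter, 120 mm tall, left of the cupboard; a bystander
- roof_jar_center (a point): centre of a small clear jar, 52 mm diameter, 60 mm tall, standing on the rear half of the cupboard's roof; a bystander
- dishes_center (a point): centre of a stack of glass dishes, 90 mm diameter, 42 mm tall, near the robot; a bystander
- tube_rack_center (a point): centre of a wooden test-tube rack, 70 x 180 x 93 mm tall with its tubes, right of the cupboard; a bystander
- jar_lid_center (a point): centre of a flat jar lid, 84 mm diameter, 12 mm tall, near the robot; a bystander

How it is judged (in metres and radians):
On the way, in this order (a step that is already met when the one before it is completed fails the run):
1. the hasp is flipped off its staple, past upright (more than 1.6 rad) (value of joint hasp above 1.6 rad), for 0.2 s.
2. the active door is swung out (more than 0.5 rad) (value of joint active_door above 0.5 rad), for 0.2 s.
3. the bolt is lifted by more than 20 mm (value of joint bolt above 0.02 m), for 0.2 s.
4. the passive door is swung out (more than 0.5 rad) (value of joint passive_door above 0.5 rad), for 0.2 s.
At the end, for the whole second after the job is handed in: Hasp over (above 1.6 rad), both doors still and open at least 1.35 rad, bolt raised above 20 mm, brown jar still and upright (0.15 rad) on the tray floor, centre within 100 mm (tray x) and 55 mm (tray y) of the tray's centre (value of joint hasp above 1.6 rad and value of joint each of active_door, passive_door above 1.35 rad and value of joint bolt above 0.02 m and x of jar_center in the frame of tray between -0.1 and 0.1 m and y of jar_center in the frame of tray between -0.055 and 0.055 m and height (world z) of jar_center below 0.06 m and angle between jar_center's own z axis and vertical below 0.15 rad and linear speed of jar below 0.02 m/s and velocity of joint active_door between -0.1 and 0.1 rad/s and velocity of joint passive_door between -0.1 and 0.1 rad/s); the robot touches nothing.
It fails at once if a door or the hasp touches the jar (contact force between any of active_door, passive_door and jar above 0.5 N).
It fails at once if the jar is tipped by more than 35 degrees (angle between jar_center's own z axis and vertical above 0.61 rad).
It fails at once if a bystander is moved by more than 25 mm (distance of any of beaker_center, tall_bottle_center, wide_jar_center, slim_jar_center, roof_jar_center, dishes_center, tube_rack_center, jar_lid_center from where it was at the start of the episode above 0.025 m).
It also fails if it takes over 72 s, if anything falls off the work surface, if the arm or the gripper's body presses on something with over 40 N, if the wrist force passes 120 N, or if a joint passes its speed limit or range.

### The arm

A 6-joint arm with a two-finger parallel gripper is mounted at the origin on the work surface. World frame = base frame: x ahead of the robot, y to its left, z up, the work surface at z = 0. Lengths are in m, angles in degrees, forces in N, time in s.
With the tool pointing down it reaches from about 0.375 to 0.9 m from the base axis. Payload 3.1 kg.
Tool frame: the origin (TCP) lies between the finger pads; the fingertips stand 11 mm ahead of it and the grasp point (between the pads) lies 8 mm behind it; x points along the fingers, y is the direction in which the jaws open and shut, and the axes are right-handed (so a half turn about x gives the same grasp; the last joint's range is limited). The gripper opens to 87 mm and grips with 3 to 60 N. Pads are 19 mm wide; open, the fingers measure 117 mm over their backs; the gripper's body (75 mm by 190 mm) begins 51 mm behind the grasp point.
Start: joints at [64.372, 30.224, 82.088, -0, 67.689, -10.227], TCP at [0.166, 0.603, 0.234] pointing down, gripper open.
Joint ranges: [-176.69, 176.69], [-43.24, 126.21], [12.49, 139.97], [-82, 262], [0, 151.66], [-163.58, 163.58]. Speed limits (degrees/s): [159.86, 159.86, 180, 180, 180, 180].

### API

Orientations are given as a 3x3 rotation matrix whose columns are the frame's x, y, z axes.
In Python, from rig import bot gives the robot as it stands.
- The arm moves only by the shell command python3 -m inch 'ROWS' [OPENING]. ROWS is a JSON object of lists of equal length, an entry for each row: "dp": the shift along the tool's x, y, z in mm, a list of three; "yaw": the turn about the tool's x in degrees. In form: {"dp": [[tx, ty, tz], ...], "yaw": [yaw, ...]}. A call has 1 to 20 rows; each row shifts and turns the commanded pose from where the row before left it, along the tool's axes as they then stand; what a row does not reach is not made up. A row lasts 1/12 s, in which the tool goes at most 41.7 mm and 7.16 degrees, less where a joint would pass 70% of its speed; a pose out of reach is approached as far as the arm can. A call is refused whole if a number of a shift passes 41.7 or a number of a turn 7.16, either way. A call with a gripper value outside its range is refused whole. OPENING is the finger opening in mm, from 0 to 87, set as the call begins (- or left out, the last holds). The fingers move at their own pace and stop on an object; the grip force is fixed at half the most. Time passes only in rows, so rows that do not move let the fingers close. It gives the time, the measured TCP pose, the force and the opening at its end, in the units of the state.
- bot.read_state(): the state, without advancing time (a new reading comes with each control period).
- bot.capture(name): name is "scene" or "top"; returns a dict with "color" (384x512x3 uint8, red, green, blue), "intrinsics" (3x3 intrinsics, pixels), "pose" (4x4, takes a point from camera to world coordinates). Camera axes: x right, y down, z forward; pixel columns grow to the right and rows downward; lengths in m; the calibration is good to about 2 mm. A picture is of the moment at which its call begins. There is no depth.
- bot.hand_in(): hands the job in, once; it reports no verdict.
The state is a dict: "time_s": time; "joint_positions": joint angles; "qvel": joint speeds; "tau": joint torques, N m; "position": TCP position; "tcp_rot": TCP orientation; "force": force on the tool from outside, world axes, zero at the start; "moment": the same for the moment, N m; "opening": opening from 0.0 (shut) to 1.0 (fully open).
Only numpy, scipy, OpenCV 4.12 (cv2) and the standard library are available. Lean on these libraries where they do the work, as an engineer would, in place of code of your own. Each camera call takes 0.05 s, during which the arm holds its last target.

## Working session

There is one attempt and no reset: what is moved stays moved. The work goes in short steps, Python scripts to look and compute and a shell command to move; the robot and the scene stay as the last step left them, time stands still between calls to the robot, and variables do not carry over. Pictures are saved under pics/ and viewed, and the job is handed in when it is done.

```bash
ls; mkdir -p pics; python3 - <<'E'
from rig import bot
import cv2,json
s=bot.read_state();print(s)
for n in("scene","top"):
    c=bot.capture(n);cv2.imwrite(f"pics/{n}0.png",c["color"][:,:,::-1]);print(n,c["intrinsics"],c["pose"])
E
```

```text
pics
{'time_s': 0.0, 'joint_positions': array([ 6.43744697e+01,  3.02781860e+01,  8.21567929e+01, -1.17552778e-04,
        6.76875071e+01, -1.02285585e+01]), 'qvel': array([ 0.06929441, -0.09363725,  0.00202621, -0.00853001,  0.02923604,
        0.02944304]), 'tau': array([ 1.50534321e-03, -4.40042102e+01, -1.76591116e+01,  6.32895716e-02,
        5.85482048e-02, -1.78563528e-04]), 'position': array([0.16561651, 0.60192691, 0.2325777 ]), 'tcp_rot': array([[-9.22853042e-04,  2.65503438e-01,  9.64109471e-01],
       [-1.92833110e-03,  9.64107617e-01, -2.65504773e-01],
       [-9.99997715e-01, -2.10414417e-03, -3.77751110e-04]]), 'force': array([-0.23777642, -0.52090137,  0.44346077]), 'moment': array([ 0.00226462, -0.01446104, -0.03149525]), 'opening': 0.9965594314631074}
scene [[366.30018959   0.         260.151089  ]
 [  0.         366.30018959 192.91002702]
 [  0.           0.           1.        ]] [[-0.80917579  0.48107503 -0.33734455  0.88745517]
 [ 0.58741102  0.64913168 -0.48329737  0.39465555]
 [-0.01352126 -0.58923244 -0.80785042  0.95903307]
 [ 0.          0.          0.          1.        ]]
top [[429.72853784   0.         259.25780781]
 [  0.         429.72853784 188.04581079]
 [  0.           0.           1.        ]] [[ 2.89479242e-02 -9.96457117e-01  7.89634868e-02  4.45092890e-01]
 [-9.99580470e-01 -2.87824320e-02  3.23339936e-03 -7.62409362e-02]
 [-9.49182620e-04 -7.90239595e-02 -9.96872265e-01  1.55165549e+00]
 [ 0.00000000e+00  0.00000000e+00  0.00000000e+00  1.00000000e+00]]
```

View pics/scene0.png

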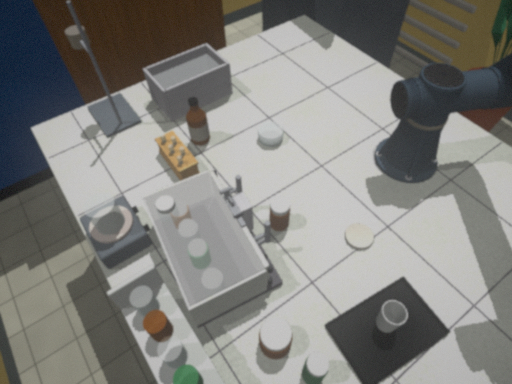

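View pics/top0.png

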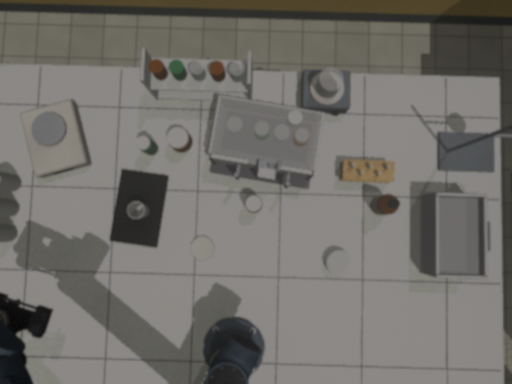

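The scene view shows the cupboard around (205,240), the jar at (280,213), the tray at (387,327), and the beaker at (391,317). In the top view the cupboard is at (265,140), the jar at (253,203), and the tray at (139,208). I'll zoom in next.

```bash
python3 - <<'E'
import cv2
a=cv2.imread("pics/top0.png")[80:260,100:340];cv2.imwrite("pics/top0z.png",cv2.resize(a,(800,600),interpolation=cv2.INTER_CUBIC))
a=cv2.imread("pics/scene0.png")[160:325,130:330];cv2.imwrite("pics/scene0z.png",cv2.resize(a,(727,600),interpolation=cv2.INTER_CUBIC))
E
```

```text
(no output)
```

View pics/top0z.png

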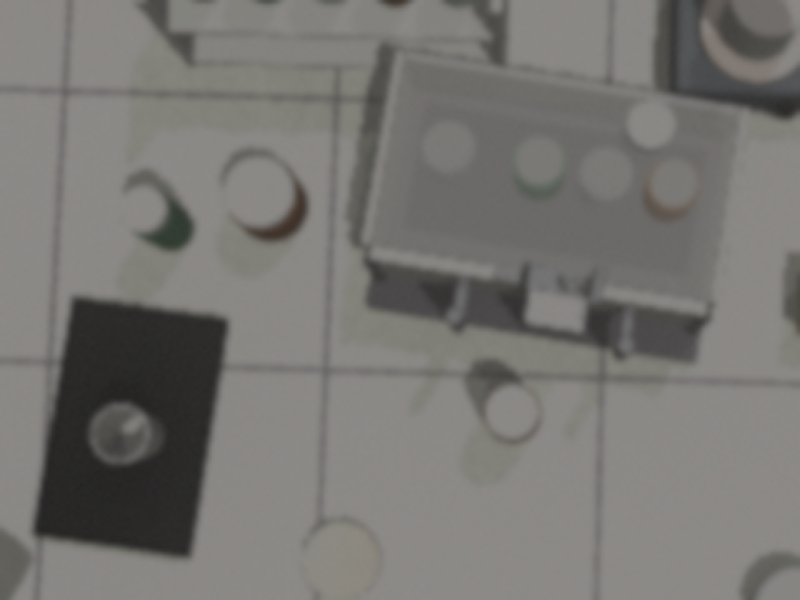

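View pics/scene0z.png

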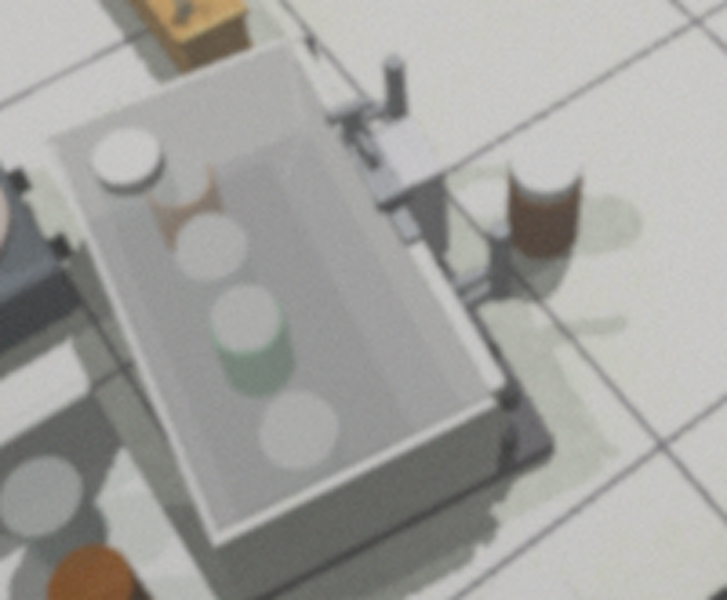

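```bash
cat > h.py <<'E'
import numpy as np
K={'scene':(np.array([[366.30018959,0,260.151089],[0,366.30018959,192.91002702],[0,0,1]]),np.array([[-0.80917579,0.48107503,-0.33734455,0.88745517],[0.58741102,0.64913168,-0.48329737,0.39465555],[-0.01352126,-0.58923244,-0.80785042,0.95903307]])),
'top':(np.array([[429.72853784,0,259.25780781],[0,429.72853784,188.04581079],[0,0,1]]),np.array([[2.89479242e-02,-9.96457117e-01,7.89634868e-02,4.45092890e-01],[-9.99580470e-01,-2.87824320e-02,3.23339936e-03,-7.62409362e-02],[-9.49182620e-04,-7.90239595e-02,-9.96872265e-01,1.55165549e+00]]))}
Z={'top0':('top',100,80,800/240),'scene0':('scene',130,160,727/200)}
def ray(n,u,v):
    k,P=K[n];d=P[:,:3]@np.linalg.solve(k,[u,v,1.]);return P[:,3],d
def onz(n,u,v,z):
    o,d=ray(n,u,v);return o+d*(z-o[2])/d[2]
def zp(zn,u,v):
    n,x,y,s=Z[zn];return n,x+(u+.5)/s-.5,y+(v+.5)/s-.5
def tri(a,b):
    o1,d1=ray(*a);o2,d2=ray(*b)
    A=np.stack([d1,-d2],1);t=np.linalg.lstsq(A,o2-o1,rcond=None)[0]
    p,q=o1+d1*t[0],o2+d2*t[1];return (p+q)/2,np.linalg.norm(p-q)
def proj(n,p):
    k,P=K[n];c=k@(P[:,:3].T@(np.array(p)-P[:,3]));return c[:2]/c[2]
E
python3 - <<'E'
from h import *
np.set_printoptions(precision=4,suppress=True)
for nm,t,s in [('RL roof',(398,50),(217,543)),('RR roof',(742,112),(50,138)),('FL',(368,250),(500,400)),('aH',(457,318),(500,228)),('pH',(624,350),(394,62)),('jar',(512,410),(546,170)),]:
    print(nm,*tri(zp('top0',*t),zp('scene0',*s)))
for nm,(u,v),z in [('RL',(398,50),.14),('RR',(742,112),.14),('FR',(708,305),.152),('FL',(368,250),.152),('jar',(512,410),.1),('aH',(457,318),.165),('pH',(624,350),.165),('tA',(75,297),.016),('tB',(228,318),.016),('tC',(190,557),.016),('tD',(35,533),.016),('beak',(121,432),.085),('wide',(260,190),.085),('slim',(145,210),.12),('lid',(342,558),.012),('dish',(785,580),.042)]:
    print(nm,onz(*zp('top0',u,v),z))
for nm,(u,v),z in [('RL',(217,543),.14),('FL',(495,400),.14),('RR',(50,138),.14),('jar',(546,170),.1),('aH',(500,228),.165),('pH',(394,62),.165)]:
    print('s',nm,onz(*zp('scene0',u,v),z))
E
```

```text
RL roof [0.865  0.0724 0.1435] 0.0022735593164206727
RR roof [ 0.8136 -0.2748  0.1393] 0.00038129014550939696
FL [0.6641 0.096  0.1319] 0.0011080771591216833
aH [0.595  0.003  0.1618] 0.0011094779976223176
pH [ 0.5703 -0.1621  0.1631] 0.003899691337773933
jar [ 0.5096 -0.0519  0.0935] 0.0018642126919561485
RL [0.8671 0.0722 0.14  ]
RR [ 0.8136 -0.2748  0.14  ]
FR [ 0.6165 -0.243   0.152 ]
FL [0.6614 0.0932 0.152 ]
jar [ 0.51   -0.0527  0.1   ]
aH [0.5951 0.0025 0.165 ]
pH [ 0.5685 -0.1608  0.165 ]
tA [0.6221 0.424  0.016 ]
tB [0.6041 0.2578 0.016 ]
tC [0.3474 0.2865 0.016 ]
tD [0.368  0.4529 0.016 ]
beak [0.4766 0.3469 0.085 ]
wide [0.7313 0.2157 0.085 ]
slim [0.7006 0.3241 0.12  ]
lid [0.3508 0.1253 0.012 ]
dish [ 0.3433 -0.3421  0.042 ]
s RL [0.864  0.0718 0.14  ]
s FL [0.6685 0.0973 0.14  ]
s RR [ 0.8135 -0.2741  0.14  ]
s jar [ 0.5118 -0.048   0.1   ]
s aH [0.5958 0.005  0.165 ]
s pH [ 0.5725 -0.162   0.165 ]
```

```bash
python3 - <<'E'
import cv2,numpy as np
from h import *
a=cv2.imread("pics/top0.png");b=cv2.imread("pics/scene0.png")
def z(a,x,y,w,h,s):
    c=a[y:y+h,x:x+w].astype(float);c=(c-c.min())/(c.max()-c.min())*255
    return cv2.resize(c.astype(np.uint8),None,fx=s,fy=s,interpolation=cv2.INTER_CUBIC)
A=z(a,240,150,40,45,13);B=z(b,210,165,40,66,9)
im=np.zeros((600,800,3),np.uint8);im[:A.shape[0],:390]=A[:600,:390] if A.shape[1]>390 else A
im=np.zeros((600,800,3),np.uint8)
A=cv2.resize(z(a,240,150,40,45,10),(400,450));B=z(b,210,165,40,60,10)[:600]
im[:450,:400]=A;im[:,400:]=B
cv2.imwrite("pics/hasp0.png",im)
E
```

```text
(no output)
```

View pics/hasp0.png

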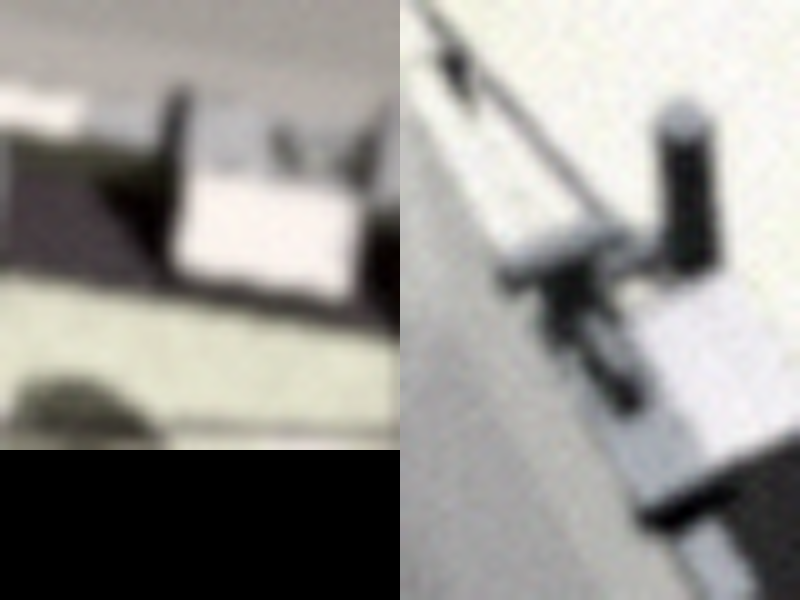

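```bash
python3 - <<'E'
from h import *
np.set_printoptions(precision=4,suppress=True)
y=np.array([.147,.989,0]);x=np.array([.989,-.147,0]);aH=np.array([.595,.0035,.15]);pH=np.array([.570,-.1615,.15])
mid=(aH+pH)/2; C=mid+.156*x+.0095*y; print('C',C)
def loc(p): d=p-C; return [round(float(d@x)*1e3),round(float(d@y)*1e3)]
bar=onz('scene',225.7,190,.183);print('bar',bar,loc(bar))
b2=onz('scene',210+10.5-.5,165+27-.5,.18);b3=onz('scene',210+22-.5,165+23.5-.5,.18);print(b2,loc(b2),b3,loc(b3))
for p in [(65,51.5),(73,48)]:
  q=onz('scene',210+p[0]/1-40-.5,165+p[1]-.5,.153);print('hinge?',loc(q))
for n,p in [('barT',(37.5,13)),('slotT',(31,15)),('hingeT',(17.7,11)),('cov1',(18.5,17)),('cov2',(36,18.5)),('cov3',(34.5,29.5)),('cov4',(18,27))]:
  q=onz('top',240+p[0]-.5,150+p[1]-.5,.165 if n=='barT' else .153);print(n,q,loc(q))
def W(a,b):return C+x*a+y*b
print('activeHinge',W(-.11,.17),'pasH',W(-.11,-.17),'knob?',W(-.129,-.17+.145))
jar=np.array([.5105,-.051,0]);print('jar',loc(jar))
print('aHpred',W(-.156,.0718))
E
```

```text
C [ 0.7382 -0.0925  0.15  ]
bar [ 0.6309 -0.1315  0.183 ] [-100, -54]
[ 0.6448 -0.1384  0.18  ] [-86, -59] [ 0.6139 -0.1299  0.18  ] [-117, -55]
hinge? [-93, 12]
hinge? [-116, 12]
barT [ 0.6399 -0.127   0.165 ] [-92, -49]
slotT [ 0.6344 -0.1063  0.153 ] [-101, -29]
hingeT [ 0.6463 -0.0623  0.153 ] [-95, 16]
cov1 [ 0.6266 -0.0655  0.153 ] [-114, 10]
cov2 [ 0.6233 -0.123   0.153 ] [-109, -47]
cov3 [ 0.5869 -0.119   0.153 ] [-146, -48]
cov4 [ 0.5936 -0.0649  0.153 ] [-147, 6]
activeHinge [0.6544 0.0918 0.15  ] pasH [ 0.6044 -0.2445  0.15  ] knob? [ 0.6069 -0.0983  0.15  ]
jar [-231, 8]
aHpred [0.5945 0.0014 0.15  ]
```

```bash
cat > d.py <<'E'
import sys,numpy as np
from rig import bot
def d(t,q=None):
    s=bot.read_state();R=s['tcp_rot'];p=s['position'];print('t',round(s['time_s'],2),'pos',p.round(4),'head',round(float(np.degrees(np.arctan2(R[1,1],R[0,1]))),2),'F',s['force'].round(1),'open',round(s['opening']*87,1),'tilt',R[2].round(3), 'j',s['joint_positions'].round(0))
    if t is not None: print('need tool dp mm',(R.T@(np.array(t)-p)*1e3).round(1))
if __name__=='__main__':
    a=[float(v) for v in sys.argv[1:]];d(a if a else None)
E
python3 -m inch '{"dp":[[0,0,0],[0,0,0]],"yaw":[-6.9,0]}' 87; python3 d.py .5105 -.051 .2
```

```text
time_s: 0.27
position: [0.1658, 0.6021, 0.2329]
tcp_rot: [[-0.001, 0.146, 0.989], [-0.001, 0.989, -0.146], [-1.0, -0.001, -0.0]]
force: [-0.1, -0.7, -0.1]
opening: 0.998
t 0.27 pos [0.1658 0.6021 0.2329] head 81.62 F [-0.1 -0.7 -0.1] open 86.8 tilt [-1.    -0.001 -0.   ] j [ 64.  30.  82.  -0.  68. -17.]
need tool dp mm [  33.6 -595.9  436.2]
```

```bash
python3 -m inch '{"dp":[[0,-30,22],[0,-30,22],[0,-30,22],[0,-30,22],[0,-30,22],[0,-30,22],[0,-30,22],[0,-30,22],[0,-30,22],[0,-30,22],[0,-30,22],[0,-30,22],[0,-30,22],[0,-30,22],[0,-30,22],[0,-30,22],[0,-30,22],[0,-30,22],[0,-30,21],[0,-26,20]],"yaw":[0,0,0,0,0,0,0,0,0,0,0,0,0,0,0,0,0,0,0,0]}'; python3 -m inch '{"dp":[[0,0,0],[0,0,0]],"yaw":[0,0]}'; python3 d.py .5105 -.051 .062
python3 - <<'E'
from rig import bot
import cv2
for n in("scene","top"):
    c=bot.capture(n);cv2.imwrite(f"pics/{n}1.png",c["color"][:,:,::-1])
E
```

```text
time_s: 1.93
position: [0.5106, -0.0538, 0.2335]
tcp_rot: [[0.0, 0.152, 0.988], [-0.0, 0.988, -0.152], [-1.0, -0.0, 0.0]]
force: [0.2, 0.3, 0.2]
opening: 0.998
time_s: 2.1
position: [0.5107, -0.0531, 0.2332]
tcp_rot: [[-0.0, 0.153, 0.988], [0.0, 0.988, -0.153], [-1.0, 0.0, -0.0]]
force: [-0.9, 0.6, 0.1]
opening: 0.997
t 2.1 pos [ 0.5107 -0.0531  0.2332] head 81.18 F [-0.9  0.6  0.1] open 86.7 tilt [-1.  0. -0.] j [ -18.   22.   98.    0.   60. -100.]
need tool dp mm [171.2   2.1  -0.5]
```

View pics/scene1.png

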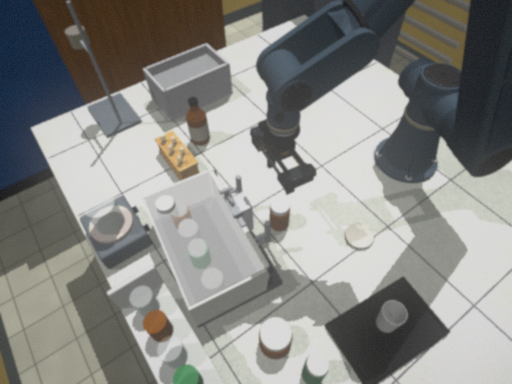

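The scene view shows the jar at (280,213), with the gripper above it at (285,170) and clear of the cupboard. I'll descend next.

```bash
python3 -m inch '{"dp":[[20,2,0],[20,0,0],[20,0,0],[20,0,0],[20,0,0],[20,0,0],[20,0,0],[20,0,0],[11,0,0],[0,0,0]],"yaw":[0,0,0,0,0,0,0,0,0,0]}'; python3 -m inch '{"dp":[[0,0,0],[0,0,0],[0,0,0],[0,0,0],[0,0,0],[0,0,0]],"yaw":[0,0,0,0,0,0]}' 40;  python3 d.py
```

```text
time_s: 3.03
position: [0.5079, -0.0474, 0.0606]
tcp_rot: [[-0.006, 0.147, 0.989], [0.002, 0.989, -0.147], [-1.0, 0.001, -0.006]]
force: [-0.7, 0.4, -0.0]
opening: 1.0
time_s: 3.53
position: [0.511, -0.0499, 0.0635]
tcp_rot: [[0.002, 0.148, 0.989], [-0.001, 0.989, -0.148], [-1.0, -0.001, 0.002]]
force: [-0.5, -1.1, 4.9]
opening: 0.682
t 3.53 pos [ 0.511  -0.0499  0.0635] head 81.5 F [-0.5 -1.1  4.9] open 59.3 tilt [-1.    -0.001  0.002] j [ -18.   38.  106.   -0.   37. -100.]
```

```bash
python3 -m inch '{"dp":[[-10,0,0],[-20,0,0],[-25,0,0],[-25,0,0],[-20,0,0],[-10,0,0],[0,0,0]],"yaw":[0,0,0,0,0,0,0]}';  python3 d.py .565 .346 .17
```

```text
time_s: 4.12
position: [0.5115, -0.0498, 0.1749]
tcp_rot: [[0.005, 0.148, 0.989], [-0.001, 0.989, -0.148], [-1.0, -0.001, 0.005]]
force: [-0.6, -0.5, -2.4]
opening: 0.68
t 4.12 pos [ 0.5115 -0.0498  0.1749] head 81.5 F [-0.6 -0.5 -2.4] open 59.2 tilt [-1.    -0.001  0.005] j [ -18.   26.  102.    0.   52. -100.]
need tool dp mm [  4.6 399.3  -5.6]
```

```bash
python3 -m inch '{"dp":[[0,10,0],[0,20,0],[0,30,0],[0,30,0],[0,30,0],[0,30,0],[0,30,0],[0,30,0],[0,30,0],[0,30,-1],[0,30,-1],[0,30,-1],[0,25,-1],[0,20,-1],[0,14,0],[0,10,0],[0,0,0],[0,0,0],[0,0,0]],"yaw":[0,0,0,0,0,0,0,0,0,0,0,0,0,0,0,0,0,0,0]}';  python3 d.py .565 .346 .068
python3 - <<'E'
from rig import bot
import cv2
for n in("scene","top"):
    c=bot.capture(n);cv2.imwrite(f"pics/{n}2.png",c["color"][:,:,::-1])
E
```

```text
time_s: 5.7
position: [0.564, 0.3446, 0.172]
tcp_rot: [[-0.002, 0.149, 0.989], [-0.001, 0.989, -0.149], [-1.0, -0.001, -0.001]]
force: [-0.5, 1.1, -2.1]
opening: 0.683
t 5.7 pos [0.564  0.3446 0.172 ] head 81.45 F [-0.5  1.1 -2.1] open 59.4 tilt [-1.    -0.001 -0.001] j [ 22.  37.  80.  -0.  63. -60.]
need tool dp mm [104.    1.7   0.9]
```

View pics/scene2.png

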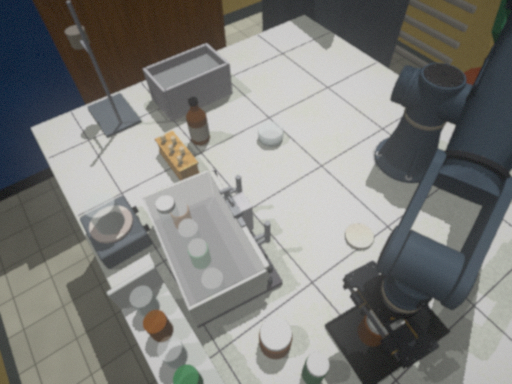

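View pics/top2.png

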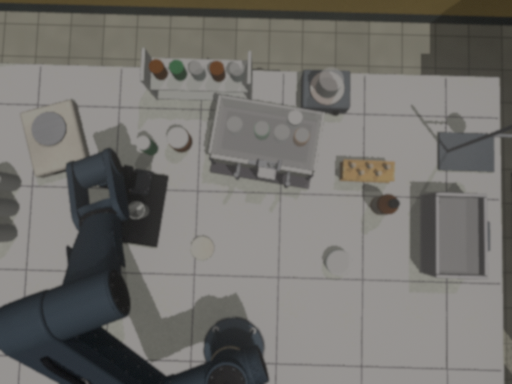

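Both views show the jar held above the rear part of the tray, at (372,330) in the scene view, with the beaker and slim jar clear. I'll lower it and release.

```bash
python3 -m inch '{"dp":[[15,1,0],[20,0,1],[20,0,0],[20,0,0],[12,0,0],[8,0,0],[5,0,0],[2,0,0],[0,0,0],[0,0,0]],"yaw":[0,0,0,0,0,0,0,0,0,0]}';  python3 d.py .565 .346 .068
```

```text
time_s: 6.63
position: [0.5662, 0.3469, 0.0715]
tcp_rot: [[0.002, 0.148, 0.989], [0.001, 0.989, -0.148], [-1.0, 0.001, 0.002]]
force: [0.4, 0.4, -1.2]
opening: 0.679
t 6.63 pos [0.5662 0.3469 0.0715] head 81.5 F [ 0.4  0.4 -1.2] open 59.1 tilt [-1.     0.001  0.002] j [ 22.  44.  83.  -0.  53. -60.]
need tool dp mm [ 3.5 -1.1 -1.1]
```

```bash
python3 -m inch '{"dp":[[2,0,0],[1,0,0],[0,0,0],[0,0,0]],"yaw":[0,0,0,0]}';  python3 -m inch '{"dp":[[0,0,0],[0,0,0],[0,0,0],[0,0,0]],"yaw":[0,0,0,0]}' 87; python3 -m inch '{"dp":[[-10,0,0],[-20,0,0],[-30,0,0],[-30,0,0],[-30,0,0],[-30,0,0],[-20,0,0],[0,0,0]],"yaw":[0,0,0,0,0,0,0,0]}'; python3 d.py .6315 -.131 .24
python3 - <<'E'
from rig import bot
import cv2
for n in("scene","top"):
    c=bot.capture(n);cv2.imwrite(f"pics/{n}3.png",c["color"][:,:,::-1])
E
```

```text
time_s: 6.97
position: [0.5661, 0.347, 0.0685]
tcp_rot: [[0.002, 0.148, 0.989], [0.001, 0.989, -0.148], [-1.0, 0.001, 0.002]]
force: [-0.5, 0.8, 1.8]
opening: 0.682
time_s: 7.3
position: [0.5654, 0.3466, 0.0674]
tcp_rot: [[-0.0, 0.148, 0.989], [-0.0, 0.989, -0.148], [-1.0, -0.0, -0.0]]
force: [0.3, -0.2, -0.3]
opening: 0.899
time_s: 7.97
position: [0.5684, 0.3479, 0.2443]
tcp_rot: [[0.011, 0.148, 0.989], [0.004, 0.989, -0.148], [-1.0, 0.006, 0.01]]
force: [-0.0, -0.3, 0.4]
opening: 1.003
t 7.97 pos [0.5684 0.3479 0.2443] head 81.51 F [-0.  -0.3  0.4] open 87.2 tilt [-1.     0.006  0.01 ] j [ 22.  33.  76.   0.  71. -60.]
need tool dp mm [   2.9 -464.4  133.1]
```

View pics/scene3.png

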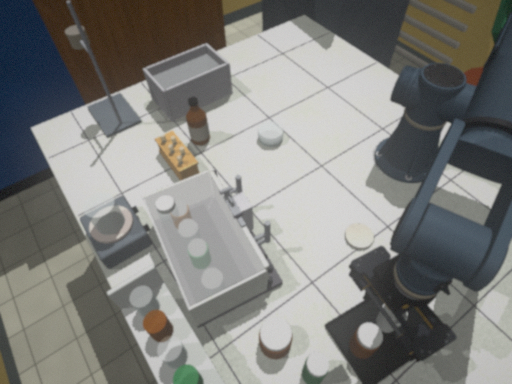

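The jar stands upright on the tray at (366,340) in the scene view, with the beaker undisturbed behind the gripper. Next is the hasp.

```bash
python3 -m inch '{"dp":[[0,-10,3],[0,-20,6],[0,-30,8],[0,-30,8],[0,-30,8],[0,-30,8],[0,-30,8],[0,-30,8],[0,-30,9],[0,-30,9],[0,-30,9],[0,-30,9],[0,-30,9],[0,-30,9],[0,-30,9],[0,-30,7],[0,-20,4],[0,-8,1],[0,0,0],[0,0,0]],"yaw":[0,0,0,0,0,0,0,0,0,0,0,0,0,0,0,0,0,0,0,0]}' 60; python3 d.py .630 -.134 .181
python3 - <<'E'
from rig import bot
import cv2
for n in("scene","top"):
    c=bot.capture(n);cv2.imwrite(f"pics/{n}4.png",c["color"][:,:,::-1])
a=cv2.imread("pics/scene4.png")[140:290,160:360];cv2.imwrite("pics/scene4z.png",cv2.resize(a,(800,600),interpolation=cv2.INTER_CUBIC))
E
```

```text
time_s: 9.73
position: [0.6242, -0.1451, 0.2362]
tcp_rot: [[-0.003, 0.149, 0.989], [0.002, 0.989, -0.149], [-1.0, 0.002, -0.003]]
force: [0.6, 0.7, 0.1]
opening: 0.689
t 9.73 pos [ 0.6242 -0.1451  0.2362] head 81.44 F [0.6 0.7 0.1] open 60.0 tilt [-1.     0.002 -0.003] j [ -23.   31.   79.    0.   69. -105.]
need tool dp mm [55.2 11.7  4.2]
```

View pics/scene4z.png

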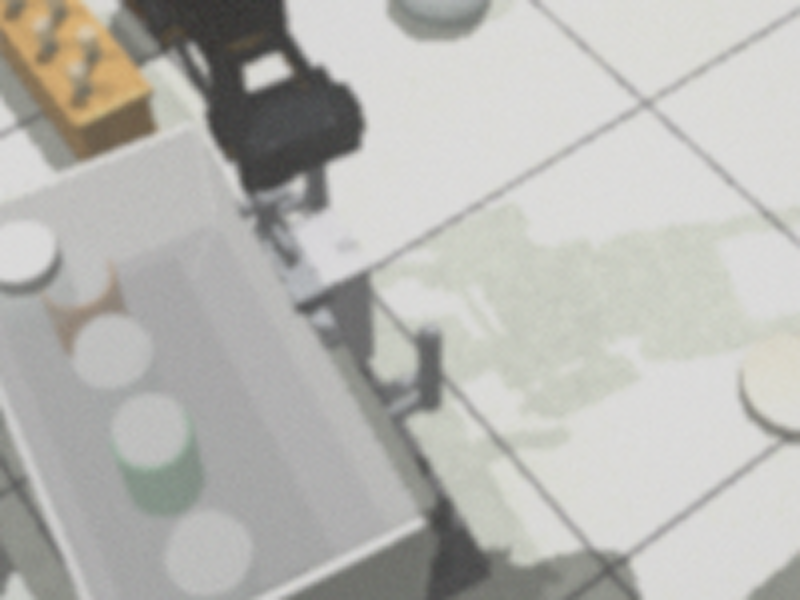

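The gripper hovers over the hasp, with the bar at about (268,205) in the zoom, just below the +y finger. I'll correct laterally, descend and close.

```bash
python3 -m inch '{"dp":[[0,6,2],[0,6,2],[0,0,0],[0,0,0]],"yaw":[0,0,0,0]}' 60; python3 d.py .630 -.134 .181;python3 -m inch '{"dp":[[12,0,0],[12,0,0],[12,0,0],[10,0,0],[6,0,0],[3,0,0],[0,0,0],[0,0,0]],"yaw":[0,0,0,0,0,0,0,0]}';  python3 d.py .630 -.134 .181
python3 - <<'E'
from rig import bot
import cv2
for n in("scene","top"):
    c=bot.capture(n);cv2.imwrite(f"pics/{n}5.png",c["color"][:,:,::-1])
a=cv2.imread("pics/scene5.png")[165:265,180:313];cv2.imwrite("pics/scene5z.png",cv2.resize(a,(798,600),interpolation=cv2.INTER_CUBIC))
E
```

```text
time_s: 10.17
position: [0.6314, -0.1329, 0.2378]
tcp_rot: [[0.0, 0.146, 0.989], [-0.0, 0.989, -0.146], [-1.0, -0.0, 0.0]]
force: [0.0, 0.3, -0.8]
opening: 0.688
t 10.17 pos [ 0.6314 -0.1329  0.2378] head 81.63 F [ 0.   0.3 -0.8] open 59.9 tilt [-1. -0.  0.] j [ -22.   32.   79.   -0.   70. -103.]
need tool dp mm [56.8 -1.3 -1.3]
time_s: 10.83
position: [0.6313, -0.1345, 0.1825]
tcp_rot: [[0.0, 0.148, 0.989], [-0.0, 0.989, -0.148], [-1.0, -0.0, 0.0]]
force: [-0.9, -0.1, -0.2]
opening: 0.689
t 10.83 pos [ 0.6313 -0.1345  0.1825] head 81.49 F [-0.9 -0.1 -0.2] open 59.9 tilt [-1. -0.  0.] j [ -22.   35.   82.   -0.   63. -103.]
need tool dp mm [ 1.5  0.3 -1.3]
```

View pics/scene5z.png

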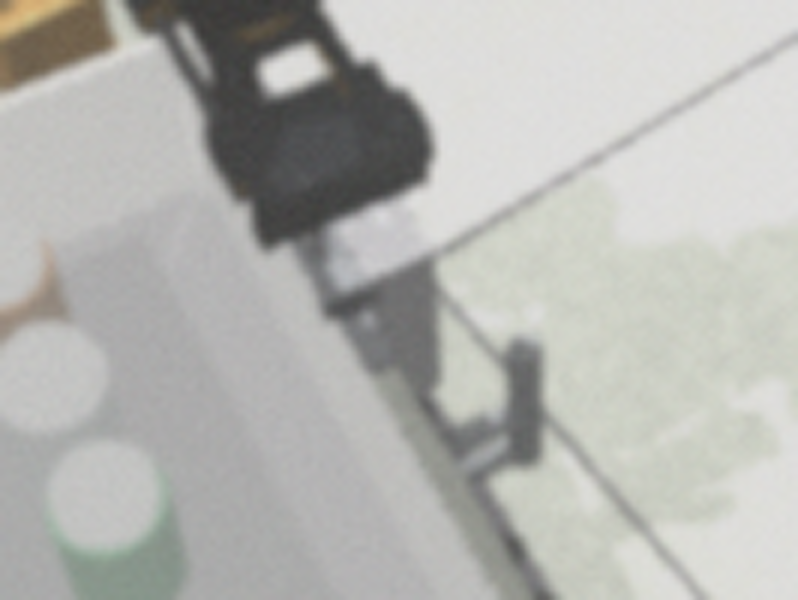

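The finger occludes the bar in the zoom, where it is dark at (330,230). There is no contact force. I'll close the gripper.

```bash
python3 -m inch '{"dp":[[0,0,0],[0,0,0],[0,0,0],[0,0,0],[0,0,0],[0,0,0],[0,0,0]],"yaw":[0,0,0,0,0,0,0]}' 0;  python3 d.py
```

```text
time_s: 11.52
position: [0.6311, -0.1343, 0.1825]
tcp_rot: [[-0.0, 0.148, 0.989], [0.0, 0.989, -0.148], [-1.0, 0.0, -0.0]]
force: [0.8, -0.1, -0.5]
opening: 0.245
t 11.52 pos [ 0.6311 -0.1343  0.1825] head 81.5 F [ 0.8 -0.1 -0.5] open 21.3 tilt [-1.  0. -0.] j [ -22.   35.   82.   -0.   63. -103.]
```

```bash
python3 -m inch '{"dp":[[0,0,0],[0,0,0],[0,0,0]],"yaw":[0,0,0]}' 0;  python3 d.py
```

```text
time_s: 11.77
position: [0.631, -0.1355, 0.1827]
tcp_rot: [[-0.0, 0.147, 0.989], [-0.002, 0.989, -0.147], [-1.0, -0.002, 0.0]]
force: [-2.3, -3.4, 0.6]
opening: 0.125
t 11.77 pos [ 0.631  -0.1355  0.1827] head 81.52 F [-2.3 -3.4  0.6] open 10.9 tilt [-1.    -0.002  0.   ] j [ -22.   35.   82.   -0.   63. -103.]
```

```bash
python3 -m inch '{"dp":[[-5,2,0],[-5,3,0],[-5,3,0],[-6,4,0],[-5,5,0],[-4,4,0],[-4,5,0],[-3,5,0],[0,0,0]],"yaw":[0,0,0,0,0,0,0,0,0]}' 0;  python3 d.py
python3 - <<'E'
from rig import bot
import cv2
for n in("scene","top"):
    c=bot.capture(n);cv2.imwrite(f"pics/{n}6.png",c["color"][:,:,::-1])
a=cv2.imread("pics/scene6.png")[145:245,180:313];cv2.imwrite("pics/scene6z.png",cv2.resize(a,(798,600),interpolation=cv2.INTER_CUBIC))
E
```

```text
time_s: 12.52
position: [0.6354, -0.1054, 0.2216]
tcp_rot: [[-0.0, 0.146, 0.989], [-0.006, 0.989, -0.146], [-1.0, -0.006, 0.001]]
force: [-4.1, -6.8, 5.1]
opening: 0.129
t 12.52 pos [ 0.6354 -0.1054  0.2216] head 81.6 F [-4.1 -6.8  5.1] open 11.2 tilt [-1.    -0.006  0.001] j [ -19.   32.   80.   -0.   68. -101.]
```

View pics/scene6z.png

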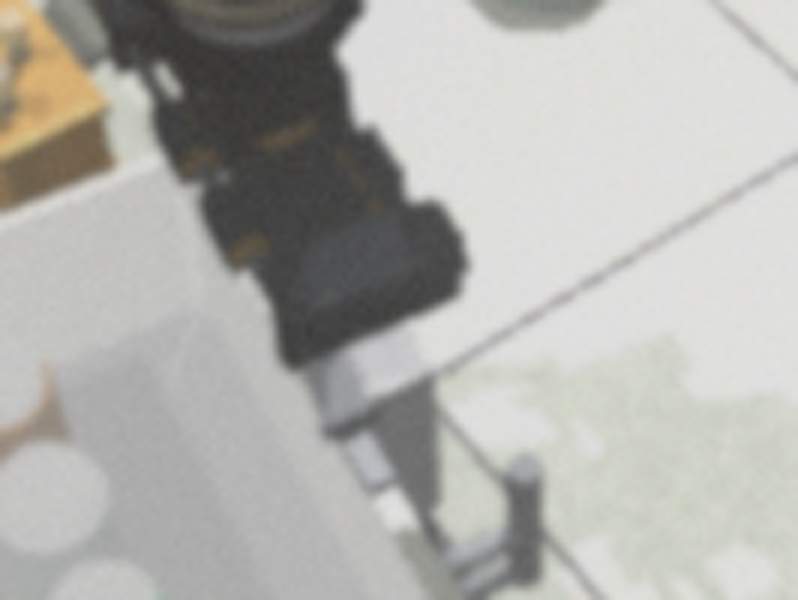

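The grip holds and the strap is rising with it, hidden behind the finger at about (330,400). Forces are low, so I'll continue along the arc.

```bash
python3 -m inch '{"dp":[[-3,6,0],[-2,6,0],[-2,6,0],[-1,6,0],[0,0,0]],"yaw":[0,0,0,0,0]}' 0;  python3 d.py;  python3 -m inch '{"dp":[[-1,6,0],[0,6,0],[0,0,0]],"yaw":[0,0,0]}' 0;  python3 d.py
```

```text
time_s: 13.03
position: [0.6388, -0.0834, 0.2329]
tcp_rot: [[0.001, 0.146, 0.989], [-0.01, 0.989, -0.146], [-1.0, -0.009, 0.002]]
force: [-8.6, -10.2, 17.9]
opening: 0.143
t 13.03 pos [ 0.6388 -0.0834  0.2329] head 81.6 F [ -8.6 -10.2  17.9] open 12.4 tilt [-1.    -0.009  0.002] j [-17.  32.  79.  -1.  69. -99.]
time_s: 13.28
position: [0.6407, -0.0709, 0.2359]
tcp_rot: [[0.002, 0.146, 0.989], [-0.008, 0.989, -0.146], [-1.0, -0.008, 0.003]]
force: [-10.8, -5.8, 25.8]
opening: 0.147
t 13.28 pos [ 0.6407 -0.0709  0.2359] head 81.58 F [-10.8  -5.8  25.8] open 12.8 tilt [-1.    -0.008  0.003] j [-16.  32.  79.  -0.  69. -97.]
```

```bash
python3 -m inch '{"dp":[[0,3,0],[0,3,0],[0,0,0]],"yaw":[0,0,0]}' 26;  python3 d.py;  python3 -m inch '{"dp":[[2,3,0],[1,3,0],[0,3,0],[0,3,0],[0,0,0]],"yaw":[0,0,0,0,0]}';  python3 d.py
python3 - <<'E'
from rig import bot
import cv2
for n in("scene","top"):
    c=bot.capture(n);cv2.imwrite(f"pics/{n}7.png",c["color"][:,:,::-1])
a=cv2.imread("pics/scene7.png")[145:245,180:313];cv2.imwrite("pics/scene7z.png",cv2.resize(a,(798,600),interpolation=cv2.INTER_CUBIC))
E
```

```text
time_s: 13.53
position: [0.6421, -0.0626, 0.2368]
tcp_rot: [[0.004, 0.147, 0.989], [-0.003, 0.989, -0.147], [-1.0, -0.003, 0.005]]
force: [-9.7, -2.9, 28.7]
opening: 0.266
t 13.53 pos [ 0.6421 -0.0626  0.2368] head 81.52 F [-9.7 -2.9 28.7] open 23.1 tilt [-1.    -0.003  0.005] j [-15.  32.  79.  -0.  69. -97.]
time_s: 13.95
position: [0.6442, -0.0488, 0.237]
tcp_rot: [[0.007, 0.147, 0.989], [-0.001, 0.989, -0.147], [-1.0, 0.0, 0.007]]
force: [-13.6, 4.0, 42.8]
opening: 0.302
t 13.95 pos [ 0.6442 -0.0488  0.237 ] head 81.52 F [-13.6   4.   42.8] open 26.3 tilt [-1.     0.     0.007] j [-14.  32.  79.   0.  69. -96.]
```

View pics/scene7z.png

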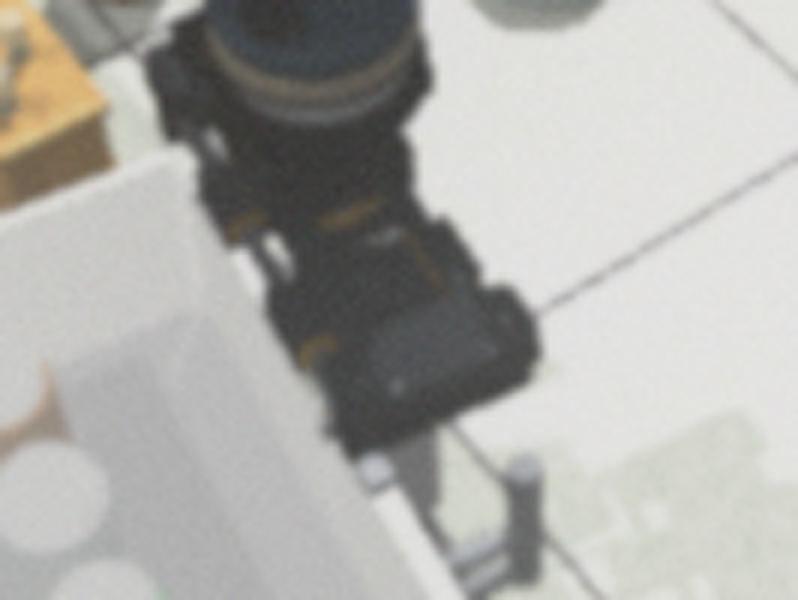

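```bash
python3 -m inch '{"dp":[[-2,4,0],[-1,4,0],[0,4,0],[0,0,0]],"yaw":[0,0,0,0]}';  python3 d.py; python3 - <<'E'
from rig import bot
import cv2
for n in("scene","top"):
    c=bot.capture(n);cv2.imwrite(f"pics/{n}8.png",c["color"][:,:,::-1])
a=cv2.imread("pics/scene8.png")[165:240,205:305];cv2.imwrite("pics/scene8z.png",cv2.resize(a,(800,600),interpolation=cv2.INTER_CUBIC))
a=cv2.imread("pics/top8.png")[130:220,200:320];cv2.imwrite("pics/top8z.png",cv2.resize(a,(800,600),interpolation=cv2.INTER_CUBIC))
E
```

```text
time_s: 14.38
position: [0.6458, -0.0342, 0.2355]
tcp_rot: [[0.005, 0.148, 0.989], [0.005, 0.989, -0.148], [-1.0, 0.006, 0.004]]
force: [-8.2, 6.4, 25.3]
opening: 0.3
t 14.38 pos [ 0.6458 -0.0342  0.2355] head 81.52 F [-8.2  6.4 25.3] open 26.1 tilt [-1.     0.006  0.004] j [-13.  32.  79.   0.  69. -95.]
```

View pics/scene8z.png

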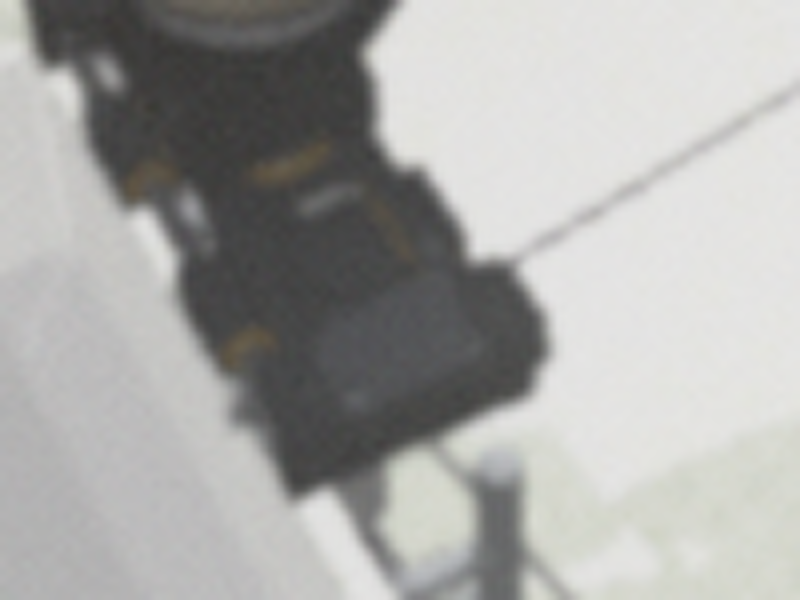

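View pics/top8z.png

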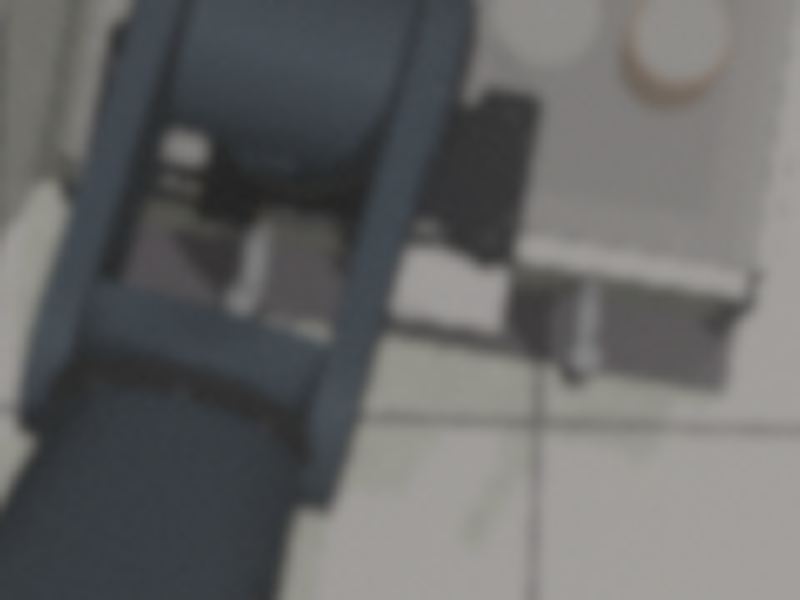

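```bash
python3 - <<'E'
from h import *
C=np.array([.7382,-.0925,0]);y=np.array([.147,.989,0]);x=np.array([.989,-.147,0])
for z in(.19,.21,.225,.23):
  p=onz('scene',205+240/8-.5,165+410/8-.5,z);print(z,((p-C)@x*1e3).round(),((p-C)@y*1e3).round())
p=np.array([.6458,-.0342,0]);print((p-C)@x,(p-C)@y)
E
```

```text
0.19 -85.0 34.0
0.21 -81.0 46.0
0.225 -78.0 55.0
0.23 -77.0 58.0
-0.09995369999999992 0.04407590000000001
```

```bash
python3 -m inch '{"dp":[[0,5,0],[0,5,0],[0,5,0],[-5,5,0],[-10,5,0],[-20,0,0],[-20,0,0],[-20,0,0]],"yaw":[0,0,0,0,0,0,0,0]}' 26;  python3 d.py;  python3 -m inch '{"dp":[[-10,0,-30],[0,0,-30],[0,0,-30],[0,0,-30],[0,0,-30],[0,0,0]],"yaw":[0,0,0,0,0,0]}' 40; python3 d.py; python3 - <<'E'
from rig import bot
import cv2
for n in("scene","top"):
    c=bot.capture(n);cv2.imwrite(f"pics/{n}9.png",c["color"][:,:,::-1])
a=cv2.imread("pics/scene9.png")[165:265,180:313];cv2.imwrite("pics/scene9z.png",cv2.resize(a,(798,600),interpolation=cv2.INTER_CUBIC))
E
```

```text
time_s: 15.15
position: [0.6493, -0.013, 0.3046]
tcp_rot: [[-0.0, 0.148, 0.989], [0.001, 0.989, -0.148], [-1.0, 0.001, -0.0]]
force: [0.1, -0.5, 0.3]
opening: 0.296
t 15.15 pos [ 0.6493 -0.013   0.3046] head 81.51 F [ 0.1 -0.5  0.3] open 25.8 tilt [-1.     0.001 -0.   ] j [-11.  28.  73.   0.  78. -93.]
time_s: 15.65
position: [0.4944, 0.0106, 0.3135]
tcp_rot: [[-0.007, 0.147, 0.989], [0.002, 0.989, -0.147], [-1.0, 0.001, -0.007]]
force: [-0.1, -0.5, -0.1]
opening: 0.458
t 15.65 pos [0.4944 0.0106 0.3135] head 81.53 F [-0.1 -0.5 -0.1] open 39.8 tilt [-1.     0.001 -0.007] j [-12.  15.  94.   0.  72. -93.]
```

View pics/scene9z.png

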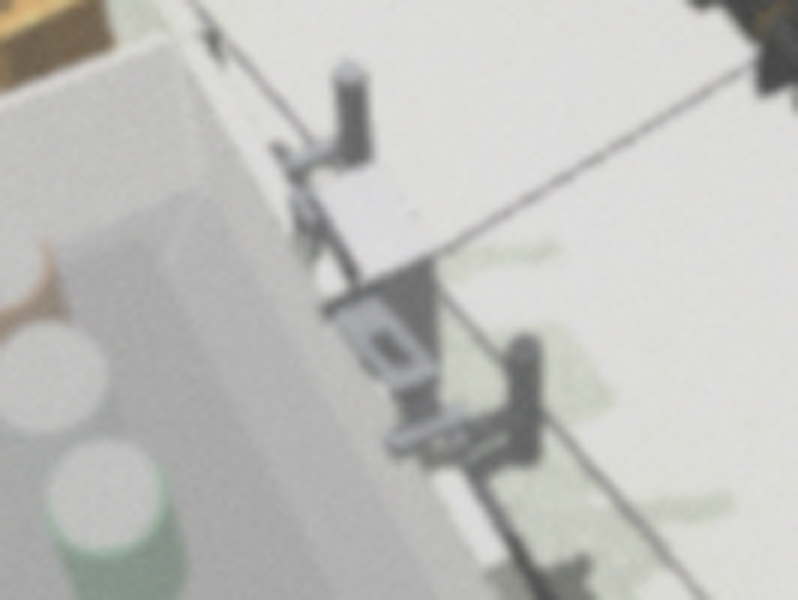

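The hasp is fully over: the strap is at (385,345) and the grip bar at (425,430), lying on the active door. The active handle top is at (525,345). Next I'll re-measure both handles.

```bash
python3 - <<'E'
from h import *
import cv2
C=np.array([.7382,-.0925,0]);y=np.array([.147,.989,0]);x=np.array([.989,-.147,0])
for n,u,v in[('a',525,343),('p',350,70)]:
  p=onz('scene',180+u/6-.5,165+v/6-.5,.165);print(n,p.round(4),((p-C)@x*1e3).round(),((p-C)@y*1e3).round())
a=cv2.imread("pics/top9.png")[140:215,205:305].astype(float);cv2.imwrite("pics/top9z.png",cv2.resize(np.clip(a*1.6,0,255).astype('uint8'),(800,600),interpolation=cv2.INTER_CUBIC))
E
python3 d.py .5955 .0035 .142
```

```text
a [0.595  0.0031 0.165 ] -156.0 73.0
p [ 0.5719 -0.1639  0.165 ] -154.0 -95.0
t 15.75 pos [0.5005 0.009  0.3145] head 81.5 F [ 0.7 -0.9  0.4] open 39.6 tilt [-1.     0.001  0.002] j [-12.  15.  94.   0.  71. -93.]
need tool dp mm [172.6   8.5  94.5]
```

View pics/top9z.png

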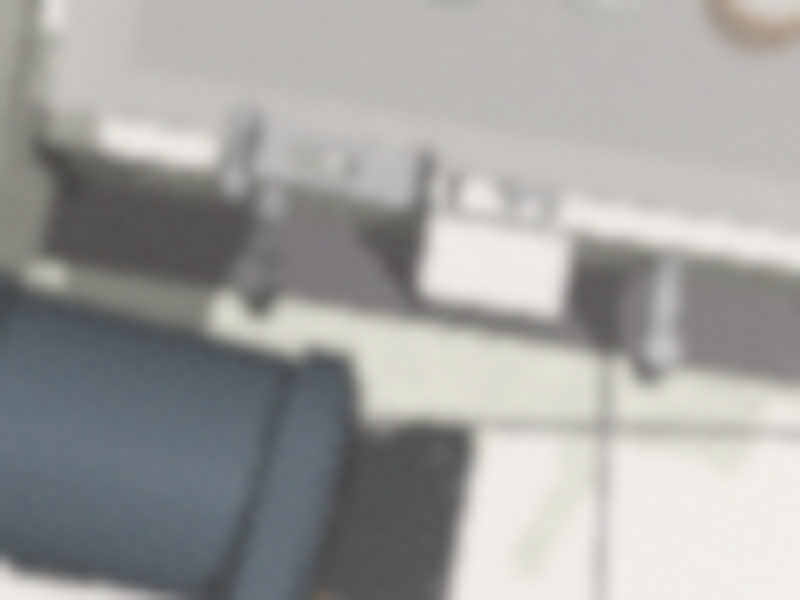

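The top view shows the flipped hasp at (345,160), the active handle at about (262,295) and the passive handle at about (652,365). That agrees with the estimate, so I'll grip the active handle.

```bash
python3 -m inch '{"dp":[[20,2,20],[20,2,20],[20,2,20],[20,2,20],[10,0,14],[0,0,0],[0,0,0]],"yaw":[0,0,0,0,0,0,0]}' 44;  python3 d.py .595 .003 .142
```

```text
time_s: 16.33
position: [0.596, 0.0024, 0.2227]
tcp_rot: [[-0.001, 0.148, 0.989], [0.0, 0.989, -0.148], [-1.0, 0.0, -0.001]]
force: [0.1, 0.4, 0.2]
opening: 0.509
t 16.33 pos [0.596  0.0024 0.2227] head 81.48 F [0.1 0.4 0.2] open 44.2 tilt [-1.     0.    -0.001] j [-11.  29.  87.   0.  64. -92.]
need tool dp mm [80.7  0.4 -1. ]
```

```bash
python3 -m inch '{"dp":[[15,0,-1],[20,0,0],[20,0,0],[15,0,0],[8,0,0],[2,0,0],[0,0,0]],"yaw":[0,0,0,0,0,0,0]}' 44;  python3 d.py; python3 -m inch '{"dp":[[0,0,0],[0,0,0],[0,0,0],[0,0,0],[0,0,0],[0,0,0],[0,0,0]],"yaw":[0,0,0,0,0,0,0]}' 0;  python3 d.py
```

```text
time_s: 16.92
position: [0.5941, 0.0027, 0.1442]
tcp_rot: [[0.001, 0.148, 0.989], [-0.0, 0.989, -0.148], [-1.0, 0.0, 0.001]]
force: [-0.4, -0.0, 0.3]
opening: 0.507
t 16.92 pos [0.5941 0.0027 0.1442] head 81.5 F [-0.4 -0.   0.3] open 44.1 tilt [-1.     0.     0.001] j [-11.  34.  91.   0.  54. -92.]
time_s: 17.5
position: [0.5943, 0.0037, 0.144]
tcp_rot: [[0.001, 0.148, 0.989], [0.002, 0.989, -0.148], [-1.0, 0.002, 0.001]]
force: [0.0, 4.3, 2.7]
opening: 0.178
t 17.5 pos [0.5943 0.0037 0.144 ] head 81.46 F [0.  4.3 2.7] open 15.5 tilt [-1.     0.002  0.001] j [-10.  34.  91.   0.  54. -92.]
```

```bash
python3 - <<'E'
import numpy as np
def tab(v,sgn,steps):
    v=np.array(v,float);p=v
    for k in steps:
        c,s=np.cos(np.radians(k)),np.sin(np.radians(k))*sgn
        q=np.array([c*v[0]+s*v[1],-s*v[0]+c*v[1]]);print(k,'dy %.1f dz %.1f'%(q[1]-p[1],q[0]-p[0]),'cum y %.0f z %.0f'%(q[1]-v[1],q[0]-v[0]));p=q
tab((-46,-98),1,range(5,96,5))
E
```

```text
5 dy 4.4 dz -8.4 cum y 4 z -8
10 dy 5.1 dz -8.0 cum y 9 z -16
15 dy 5.8 dz -7.5 cum y 15 z -24
20 dy 6.4 dz -6.9 cum y 22 z -31
25 dy 7.0 dz -6.4 cum y 29 z -37
30 dy 7.5 dz -5.7 cum y 36 z -43
35 dy 8.0 dz -5.1 cum y 44 z -48
40 dy 8.4 dz -4.3 cum y 52 z -52
45 dy 8.7 dz -3.6 cum y 61 z -56
50 dy 9.0 dz -2.8 cum y 70 z -59
55 dy 9.2 dz -2.0 cum y 79 z -61
60 dy 9.4 dz -1.2 cum y 89 z -62
65 dy 9.4 dz -0.4 cum y 98 z -62
70 dy 9.4 dz 0.4 cum y 108 z -62
75 dy 9.4 dz 1.3 cum y 117 z -61
80 dy 9.2 dz 2.1 cum y 126 z -58
85 dy 9.0 dz 2.9 cum y 135 z -56
90 dy 8.7 dz 3.6 cum y 144 z -52
95 dy 8.4 dz 4.4 cum y 152 z -48
```

```bash
python3 -m inch '{"dp":[[0,2,-4],[0,2,-4],[0,5,-8],[0,6,-8],[0,6,-7],[0,7,-6],[0,8,-6],[0,0,0]],"yaw":[0,0,0,0,0,0,0,0]}' 0;  python3 d.py; python3 -m inch '{"dp":[[0,8,-5],[0,8,-4],[0,9,-4],[0,9,-3],[0,9,-2],[0,9,-1],[0,0,0]],"yaw":[0,0,0,0,0,0,0]}';  python3 d.py
```

```text
time_s: 18.17
position: [0.557, 0.0458, 0.1439]
tcp_rot: [[0.002, 0.147, 0.989], [0.0, 0.989, -0.147], [-1.0, 0.001, 0.002]]
force: [3.7, 2.1, -1.0]
opening: 0.169
t 18.17 pos [0.557  0.0458 0.1439] head 81.53 F [ 3.7  2.1 -1. ] open 14.7 tilt [-1.     0.001  0.002] j [ -7.  32.  97.   0.  51. -88.]
time_s: 18.75
position: [0.5435, 0.1012, 0.1438]
tcp_rot: [[-0.004, 0.146, 0.989], [0.001, 0.989, -0.146], [-1.0, 0.0, -0.004]]
force: [-2.0, -1.4, 8.2]
opening: 0.174
t 18.75 pos [0.5435 0.1012 0.1438] head 81.59 F [-2.  -1.4  8.2] open 15.1 tilt [-1.     0.    -0.004] j [ -1.  32.  97.   0.  51. -83.]
```

```bash
python3 -m inch '{"dp":[[0,10,0],[0,10,0],[0,9,1],[0,9,2],[0,9,3],[0,9,4],[0,3,1],[0,0,0]],"yaw":[0,0,0,0,0,0,0,0]}' 0;  python3 d.py; python3 - <<'E'
from rig import bot
import cv2
for n in("scene","top"):
    c=bot.capture(n);cv2.imwrite(f"pics/{n}10.png",c["color"][:,:,::-1])
E
```

```text
time_s: 19.42
position: [0.5618, 0.159, 0.1437]
tcp_rot: [[-0.007, 0.146, 0.989], [0.003, 0.989, -0.146], [-1.0, 0.002, -0.007]]
force: [-4.5, 4.4, 8.9]
opening: 0.137
t 19.42 pos [0.5618 0.159  0.1437] head 81.6 F [-4.5  4.4  8.9] open 11.9 tilt [-1.     0.002 -0.007] j [  5.  34.  93.   0.  54. -77.]
```

View pics/scene10.png

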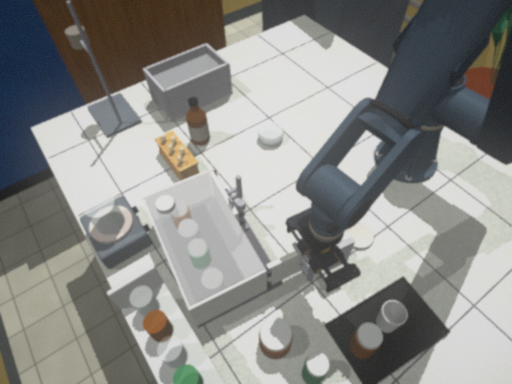

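View pics/top10.png

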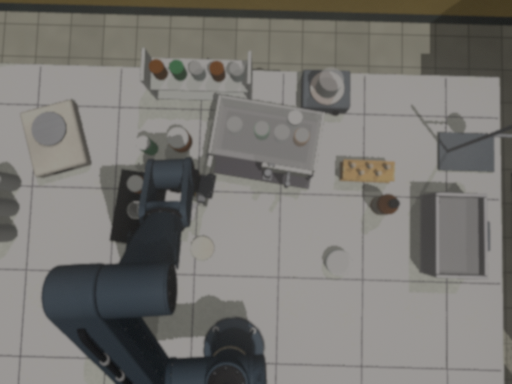

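The active door now stands out towards the robot, with its edge at (300,262) in the scene view. The bolt area on the passive door is exposed. I'll release and rise.

```bash
python3 -m inch '{"dp":[[0,0,0],[0,0,0],[0,0,0],[0,0,0]],"yaw":[0,0,0,0]}' 44; python3 -m inch '{"dp":[[-20,0,0],[-30,0,0],[-30,0,0],[-30,0,0],[-10,0,-30],[0,0,-30],[0,0,-30],[0,0,0]],"yaw":[0,0,0,0,0,0,0,0]}'; python3 d.py; python3 - <<'E'
from rig import bot
import cv2
for n in("scene","top"):
    c=bot.capture(n);cv2.imwrite(f"pics/{n}11.png",c["color"][:,:,::-1])
a=cv2.imread("pics/scene11.png")[150:300,180:380];cv2.imwrite("pics/scene11z.png",cv2.resize(a,(800,600),interpolation=cv2.INTER_CUBIC))
a=cv2.imread("pics/top11.png")[120:240,170:330];cv2.imwrite("pics/top11z.png",cv2.resize(a,(800,600),interpolation=cv2.INTER_CUBIC))
E
```

```text
time_s: 19.85
position: [0.5644, 0.1561, 0.1429]
tcp_rot: [[-0.002, 0.147, 0.989], [-0.0, 0.989, -0.147], [-1.0, -0.0, -0.002]]
force: [-0.1, -0.0, -1.2]
opening: 0.356
time_s: 20.52
position: [0.4689, 0.1694, 0.2628]
tcp_rot: [[-0.009, 0.146, 0.989], [-0.0, 0.989, -0.146], [-1.0, -0.002, -0.009]]
force: [0.9, 0.3, -0.4]
opening: 0.503
t 20.52 pos [0.4689 0.1694 0.2628] head 81.58 F [ 0.9  0.3 -0.4] open 43.8 tilt [-1.    -0.002 -0.009] j [  7.  19.  98.   0.  64. -75.]
```

View pics/scene11z.png

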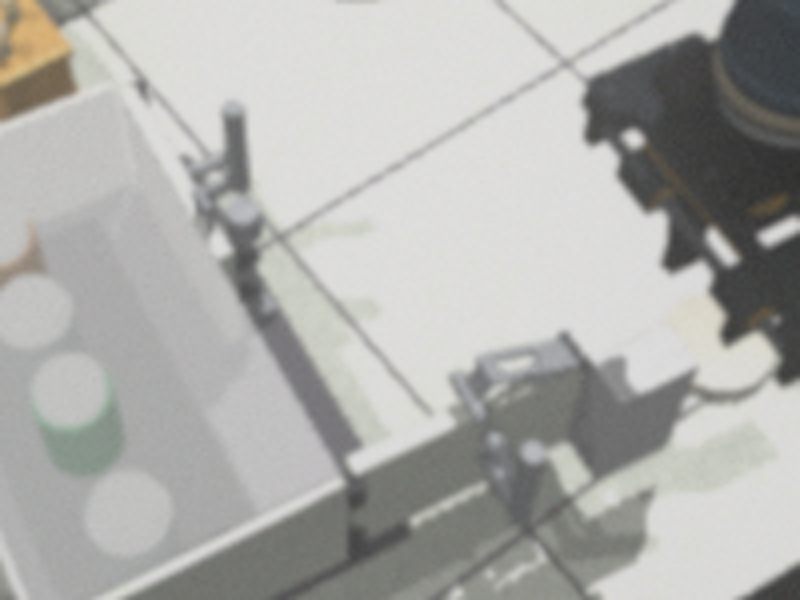

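View pics/top11z.png

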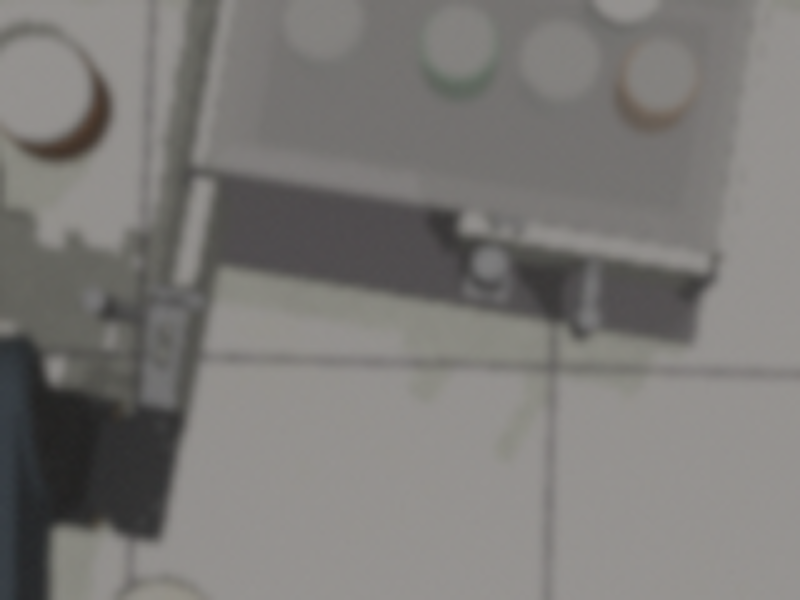

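The active door stands square open, with its edge from (185,175) to (165,480) in the top zoom. The hasp still lies over it, and the bolt knob is exposed at (490,263) in the top zoom and (238,207) in the scene zoom.

```bash
python3 - <<'E'
from h import *
C=np.array([.7382,-.0925,0]);y=np.array([.147,.989,0]);x=np.array([.989,-.147,0])
def P(n,p):print(n,np.round(p,4),((p-C)@x*1e3).round(),((p-C)@y*1e3).round())
t=('top',170+490/5-.5,120+263/5-.5);s=('scene',180+239/4-.5,150+208/4-.5)
P('top',onz(*t,.146));P('scene',onz(*s,.146));print(tri(t,s))
# door edges
p1=onz('top',170+185/5,120+178/5,.152);p2=onz('top',170+160/5,120+400/5,.167);P('',p1);P('',p2)
E
python3 d.py .6085 -.096 .132
```

```text
top [ 0.6098 -0.0973  0.146 ] -126.0 -24.0
scene [ 0.6102 -0.1021  0.146 ] -125.0 -28.0
(array([ 0.61060084, -0.09819416,  0.15065765]), np.float64(0.003267606606694958))
 [0.658  0.1031 0.152 ] -108.0 182.0
 [0.5108 0.1117 0.167 ] -255.0 169.0
t 20.62 pos [0.4752 0.1691 0.2636] head 81.54 F [0.8 0.2 0. ] open 43.9 tilt [-1. -0. -0.] j [  7.  19.  97.  -0.  64. -75.]
need tool dp mm [ 131.5 -242.6  170.9]
```

```bash
python3 -m inch '{"dp":[[0,-15,10],[0,-25,18],[0,-30,22],[0,-30,22],[0,-30,22],[0,-30,22],[0,-30,20],[0,-25,18],[0,-20,12],[0,-10,6],[0,0,0],[0,0,0]],"yaw":[0,0,0,0,0,0,0,0,0,0,0,0]}' 50;  python3 d.py .6095 -.099 .132
```

```text
time_s: 21.62
position: [0.6101, -0.0988, 0.2628]
tcp_rot: [[-0.001, 0.149, 0.989], [0.001, 0.989, -0.149], [-1.0, 0.001, -0.001]]
force: [-0.2, -0.0, -0.3]
opening: 0.574
t 21.62 pos [ 0.6101 -0.0988  0.2628] head 81.43 F [-0.2 -0.  -0.3] open 49.9 tilt [-1.     0.001 -0.001] j [ -20.   28.   81.    0.   71. -101.]
need tool dp mm [130.8  -0.4  -0.4]
```

```bash
python3 -m inch '{"dp":[[15,0,-1],[25,0,0],[25,0,0],[25,0,0],[20,0,0],[10,0,0],[6,0,0],[3,0,0],[0,0,0],[0,0,0]],"yaw":[0,0,0,0,0,0,0,0,0,0]}' 50;  python3 d.py .6095 -.099 .132; python3 -m inch '{"dp":[[0,0,0],[0,0,0],[0,0,0],[0,0,0],[0,0,0],[0,0,0],[0,0,0]],"yaw":[0,0,0,0,0,0,0]}' 0;  python3 d.py
```

```text
time_s: 22.45
position: [0.6099, -0.0986, 0.1357]
tcp_rot: [[0.002, 0.147, 0.989], [-0.001, 0.989, -0.147], [-1.0, -0.0, 0.002]]
force: [-0.1, -0.5, 0.9]
opening: 0.577
t 22.45 pos [ 0.6099 -0.0986  0.1357] head 81.52 F [-0.1 -0.5  0.9] open 50.2 tilt [-1.    -0.     0.002] j [ -20.   37.   88.    0.   55. -101.]
need tool dp mm [ 3.7 -0.5 -0.4]
time_s: 23.03
position: [0.6092, -0.1001, 0.1349]
tcp_rot: [[0.0, 0.147, 0.989], [-0.002, 0.989, -0.147], [-1.0, -0.002, 0.0]]
force: [-1.3, -5.6, 1.4]
opening: 0.266
t 23.03 pos [ 0.6092 -0.1001  0.1349] head 81.52 F [-1.3 -5.6  1.4] open 23.2 tilt [-1.    -0.002  0.   ] j [ -20.   37.   88.   -0.   55. -101.]
```

```bash
python3 -m inch '{"dp":[[0,0,0],[-3,0,0],[-5,0,0],[-5,0,0],[-5,0,0],[-5,0,0],[-4,0,0],[-3,0,0],[-2,0,0],[0,0,0],[0,0,0],[0,0,0]],"yaw":[0,0,0,0,0,0,0,0,0,0,0,0]}' 0;  python3 d.py; python3 - <<'E'
from rig import bot
import cv2
for n in("scene",):
    c=bot.capture(n);cv2.imwrite(f"pics/{n}12.png",c["color"][:,:,::-1])
a=cv2.imread("pics/scene12.png")[150:250,180:313];cv2.imwrite("pics/scene12z.png",cv2.resize(a,(798,600),interpolation=cv2.INTER_CUBIC))
E
```

```text
time_s: 24.03
position: [0.6091, -0.1, 0.1664]
tcp_rot: [[-0.0, 0.148, 0.989], [-0.002, 0.989, -0.148], [-1.0, -0.002, 0.0]]
force: [-1.3, -4.4, -0.0]
opening: 0.269
t 24.03 pos [ 0.6091 -0.1     0.1664] head 81.51 F [-1.3 -4.4 -0. ] open 23.4 tilt [-1.    -0.002  0.   ] j [ -20.   34.   87.   -0.   59. -101.]
```

View pics/scene12z.png

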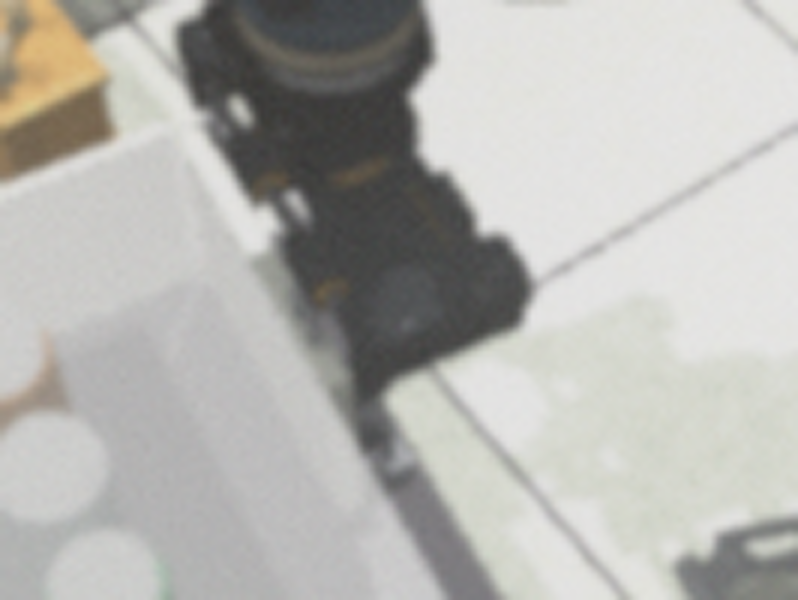

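```bash
python3 -m inch '{"dp":[[0,0,0],[0,0,0],[0,0,0],[0,0,0]],"yaw":[0,0,0,0]}' 48; python3 -m inch '{"dp":[[-15,0,0],[-25,0,0],[-25,0,0],[-25,0,0],[0,0,-25],[0,0,-35],[0,0,-35],[0,0,-25],[0,0,0]],"yaw":[0,0,0,0,0,0,0,0,0]}'; python3 d.py .571 -.1635 .142; python3 - <<'E'
from rig import bot
import cv2
for n in("scene","top"):
    c=bot.capture(n);cv2.imwrite(f"pics/{n}13.png",c["color"][:,:,::-1])
a=cv2.imread("pics/scene13.png")[150:250,180:313];cv2.imwrite("pics/scene13z.png",cv2.resize(a,(798,600),interpolation=cv2.INTER_CUBIC))
from h import *
for z in (.132,.165):
  print(z+.014,proj('scene',(.6092,-.1,z+.014)), (proj('scene',(.6092,-.1,z+.014))-[180,150]+.5)*6)
E
```

```text
time_s: 24.42
position: [0.6091, -0.098, 0.1664]
tcp_rot: [[-0.0, 0.148, 0.989], [0.001, 0.989, -0.148], [-1.0, 0.001, -0.0]]
force: [1.0, 0.4, 0.6]
opening: 0.482
time_s: 25.17
position: [0.4843, -0.0783, 0.256]
tcp_rot: [[-0.007, 0.148, 0.989], [0.003, 0.989, -0.148], [-1.0, 0.002, -0.007]]
force: [0.4, 0.4, 0.1]
opening: 0.548
t 25.17 pos [ 0.4843 -0.0783  0.256 ] head 81.51 F [0.4 0.4 0.1] open 47.7 tilt [-1.     0.002 -0.007] j [ -22.   18.   99.    0.   63. -104.]
need tool dp mm [113.1 -71.7  99.2]
0.14600000000000002 [240.01209367 201.83203563] [363.07256201 313.99221378]
0.17900000000000002 [239.28491852 194.68339988] [358.70951111 271.10039929]
```

View pics/scene13z.png

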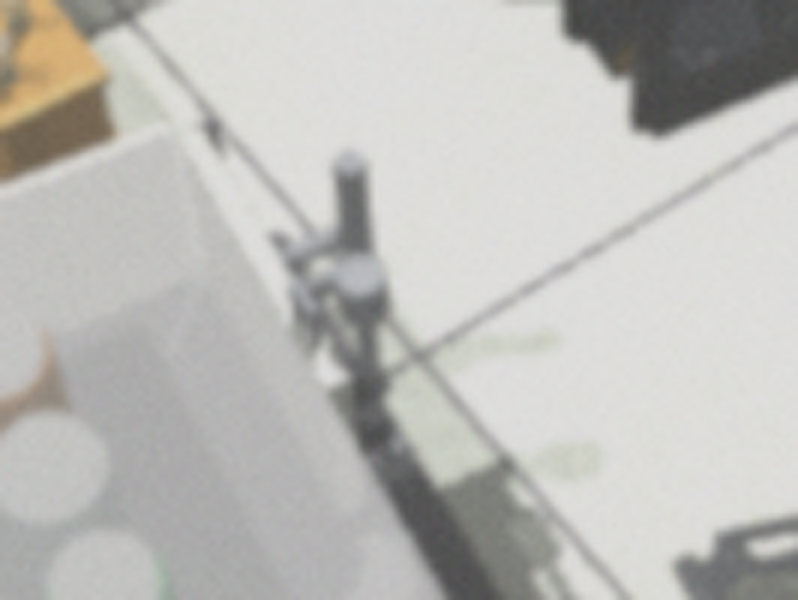

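The bolt knob top is at (358,272), which is the projected raised height, so the bolt stayed up. The passive handle top is at (350,160). I'll grip it next.

```bash
python3 -m inch '{"dp":[[5,-10,12],[5,-15,22],[5,-15,22],[5,-15,22],[5,-10,14],[5,-5,7],[0,0,0],[0,0,0]],"yaw":[0,0,0,0,0,0,0,0]}' 44;  python3 d.py .571 -.162 .142
```

```text
time_s: 25.93
position: [0.5781, -0.1649, 0.2253]
tcp_rot: [[-0.002, 0.148, 0.989], [0.001, 0.989, -0.148], [-1.0, 0.001, -0.002]]
force: [-0.4, 0.2, 0.2]
opening: 0.504
t 25.93 pos [ 0.5781 -0.1649  0.2253] head 81.48 F [-0.4  0.2  0.2] open 43.8 tilt [-1.     0.001 -0.002] j [ -27.   29.   86.    0.   65. -108.]
need tool dp mm [83.3  1.8 -7.3]
```

```bash
python3 -m inch '{"dp":[[0,2,-7],[15,0,0],[20,0,0],[20,0,0],[15,0,0],[8,0,0],[4,0,0],[0,0,0]],"yaw":[0,0,0,0,0,0,0,0]}' 44;  python3 d.py .571 -.162 .142; python3 -m inch '{"dp":[[0,0,0],[0,0,0],[0,0,0],[0,0,0],[0,0,0],[0,0,0],[0,0,0]],"yaw":[0,0,0,0,0,0,0]}' 0;  python3 d.py
python3 - <<'E'
import numpy as np
v=np.array([-46,78.5]);p=v
for k in range(5,96,5):
    c,s=np.cos(np.radians(k)),np.sin(np.radians(k))
    q=np.array([c*v[0]-s*v[1],s*v[0]+c*v[1]]);print(k,'dy %.1f dz %.1f'%(q[1]-p[1],q[0]-p[0]),'cum y %.0f z %.0f'%(q[1]-v[1],q[0]-v[0]));p=q
E
```

```text
time_s: 26.6
position: [0.5707, -0.1611, 0.1444]
tcp_rot: [[-0.001, 0.147, 0.989], [0.001, 0.989, -0.147], [-1.0, 0.0, -0.001]]
force: [0.5, -0.3, 0.3]
opening: 0.506
t 26.6 pos [ 0.5707 -0.1611  0.1444] head 81.53 F [ 0.5 -0.3  0.3] open 44.0 tilt [-1.     0.    -0.001] j [ -27.   34.   91.   -0.   54. -108.]
need tool dp mm [ 2.4 -0.9  0.4]
time_s: 27.18
position: [0.5714, -0.1645, 0.1452]
tcp_rot: [[0.0, 0.147, 0.989], [-0.005, 0.989, -0.147], [-1.0, -0.005, 0.001]]
force: [-2.3, -6.2, 0.9]
opening: 0.175
t 27.18 pos [ 0.5714 -0.1645  0.1452] head 81.57 F [-2.3 -6.2  0.9] open 15.2 tilt [-1.    -0.005  0.001] j [ -27.   34.   91.   -0.   54. -108.]
5 dy -4.3 dz -6.7 cum y -4 z -7
10 dy -4.9 dz -6.3 cum y -9 z -13
15 dy -5.4 dz -5.8 cum y -15 z -19
20 dy -5.9 dz -5.3 cum y -20 z -24
25 dy -6.3 dz -4.8 cum y -27 z -29
30 dy -6.7 dz -4.2 cum y -34 z -33
35 dy -7.1 dz -3.6 cum y -41 z -37
40 dy -7.4 dz -3.0 cum y -48 z -40
45 dy -7.6 dz -2.3 cum y -56 z -42
50 dy -7.8 dz -1.7 cum y -63 z -44
55 dy -7.9 dz -1.0 cum y -71 z -45
60 dy -7.9 dz -0.3 cum y -79 z -45
65 dy -7.9 dz 0.4 cum y -87 z -45
70 dy -7.9 dz 1.1 cum y -95 z -43
75 dy -7.7 dz 1.8 cum y -103 z -42
80 dy -7.6 dz 2.4 cum y -110 z -39
85 dy -7.3 dz 3.1 cum y -117 z -36
90 dy -7.0 dz 3.7 cum y -124 z -32
95 dy -6.7 dz 4.3 cum y -131 z -28
```

Gripped, with the opening at 15 mm. I'll swing the door slowly and watch the force.

```bash
python3 -m inch '{"dp":[[0,-2,-3],[0,-2,-4],[0,-5,-6],[0,-5,-6],[0,-6,-5],[0,0,0]],"yaw":[0,0,0,0,0,0]}' 0;  python3 d.py; python3 -m inch '{"dp":[[0,-7,-5],[0,-7,-4],[0,-7,-4],[0,-7,-3],[0,-8,-2],[0,-7,-2],[0,-8,-1],[0,0,0]],"yaw":[0,0,0,0,0,0,0,0]}';  python3 d.py
```

```text
time_s: 27.68
position: [0.5467, -0.1802, 0.1452]
tcp_rot: [[0.006, 0.148, 0.989], [-0.004, 0.989, -0.148], [-1.0, -0.003, 0.007]]
force: [3.8, -3.5, -3.9]
opening: 0.168
t 27.68 pos [ 0.5467 -0.1802  0.1452] head 81.48 F [ 3.8 -3.5 -3.9] open 14.6 tilt [-1.    -0.003  0.007] j [ -29.   33.   94.   -0.   52. -111.]
time_s: 28.35
position: [0.5165, -0.2261, 0.1451]
tcp_rot: [[0.001, 0.148, 0.989], [-0.0, 0.989, -0.148], [-1.0, -0.0, 0.001]]
force: [0.7, 1.2, 3.0]
opening: 0.177
t 28.35 pos [ 0.5165 -0.2261  0.1451] head 81.48 F [0.7 1.2 3. ] open 15.4 tilt [-1.    -0.     0.001] j [ -35.   32.   96.    0.   52. -116.]
```

```bash
python3 -m inch '{"dp":[[0,-8,0],[0,-8,0],[0,-8,1],[0,-8,2],[0,-8,2],[0,-7,3],[0,-7,4],[0,-4,2],[0,0,0]],"yaw":[0,0,0,0,0,0,0,0,0]}' 0;  python3 d.py;python3 -m inch '{"dp":[[0,0,0],[0,0,0],[0,0,0],[0,0,0]],"yaw":[0,0,0,0]}' 44; python3 -m inch '{"dp":[[-20,0,0],[-30,0,0],[-30,0,0],[-30,0,0],[-10,0,-30],[0,0,-30],[0,0,0]],"yaw":[0,0,0,0,0,0,0]}'; python3 d.py; python3 - <<'E'
from rig import bot
import cv2
for n in("scene","top"):
    c=bot.capture(n);cv2.imwrite(f"pics/{n}14.png",c["color"][:,:,::-1])
a=cv2.imread("pics/scene14.png")[120:300,180:420];cv2.imwrite("pics/scene14z.png",cv2.resize(a,(800,600),interpolation=cv2.INTER_CUBIC))
a=cv2.imread("pics/top14.png")[120:240,170:330];cv2.imwrite("pics/top14z.png",cv2.resize(a,(800,600),interpolation=cv2.INTER_CUBIC))
E
```

```text
time_s: 29.1
position: [0.5195, -0.2862, 0.1451]
tcp_rot: [[-0.005, 0.147, 0.989], [-0.001, 0.989, -0.148], [-1.0, -0.002, -0.004]]
force: [-5.5, -3.2, 6.3]
opening: 0.143
t 29.1 pos [ 0.5195 -0.2862  0.1451] head 81.52 F [-5.5 -3.2  6.3] open 12.5 tilt [-1.    -0.002 -0.004] j [ -40.   34.   91.   -0.   55. -121.]
time_s: 29.43
position: [0.5214, -0.2844, 0.1442]
tcp_rot: [[-0.001, 0.148, 0.989], [0.001, 0.989, -0.148], [-1.0, 0.001, -0.001]]
force: [1.1, 0.9, 0.1]
opening: 0.362
time_s: 30.02
position: [0.4576, -0.2733, 0.2647]
tcp_rot: [[-0.005, 0.148, 0.989], [0.003, 0.989, -0.148], [-1.0, 0.002, -0.005]]
force: [-0.9, 1.4, 0.1]
opening: 0.504
t 30.02 pos [ 0.4576 -0.2733  0.2647] head 81.46 F [-0.9  1.4  0.1] open 43.9 tilt [-1.     0.002 -0.005] j [ -43.   21.   93.   -0.   66. -124.]
```

View pics/scene14z.png

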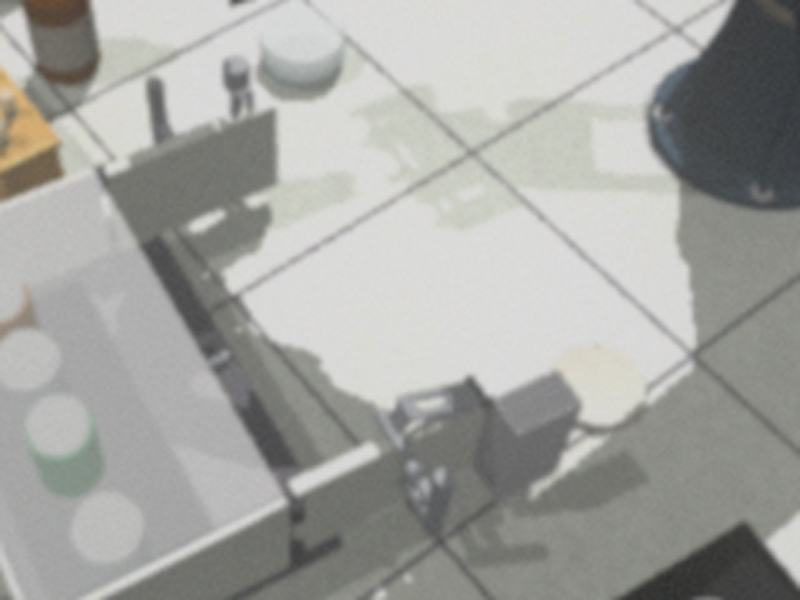

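View pics/top14z.png

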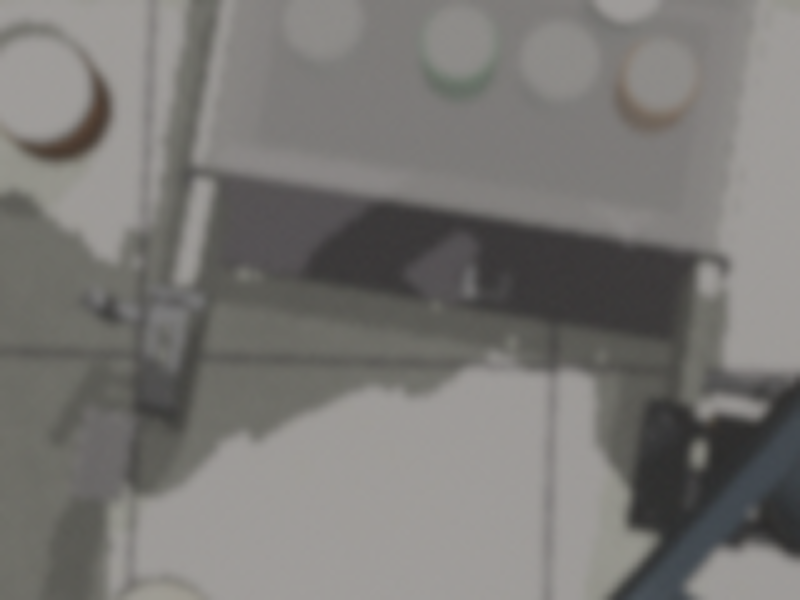

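Both doors stand out square: the passive door is at (190,165) and the active door at (400,440) in the scene zoom. The knob at (236,68) looks high, so I'll back off and do final checks.

```bash
python3 -m inch '{"dp":[[-20,0,-5],[-20,-20,0],[-20,-25,0],[-10,-25,0],[0,-20,0],[0,0,0],[0,0,0]],"yaw":[0,0,0,0,0,0,0]}'; python3 - <<'E'
from rig import bot
import cv2
from h import *
for n in("scene","top"):
    c=bot.capture(n);cv2.imwrite(f"pics/{n}15.png",c["color"][:,:,::-1])
a=cv2.imread("pics/scene15.png")[120:180,190:270];cv2.imwrite("pics/scene15z.png",cv2.resize(a,(800,600),interpolation=cv2.INTER_CUBIC))
a=cv2.imread("pics/top15.png")[80:260,100:340];cv2.imwrite("pics/top15z.png",cv2.resize(a,(800,600),interpolation=cv2.INTER_CUBIC))
E
```

```text
time_s: 30.7
position: [0.4447, -0.3651, 0.3338]
tcp_rot: [[0.0, 0.149, 0.989], [0.001, 0.989, -0.149], [-1.0, 0.001, -0.0]]
force: [0.3, 0.2, 0.4]
opening: 0.504
```

View pics/scene15.png

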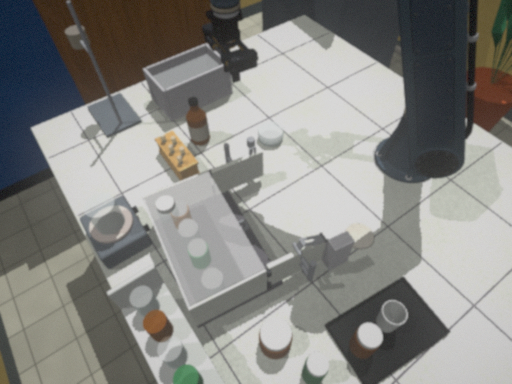

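View pics/top15z.png

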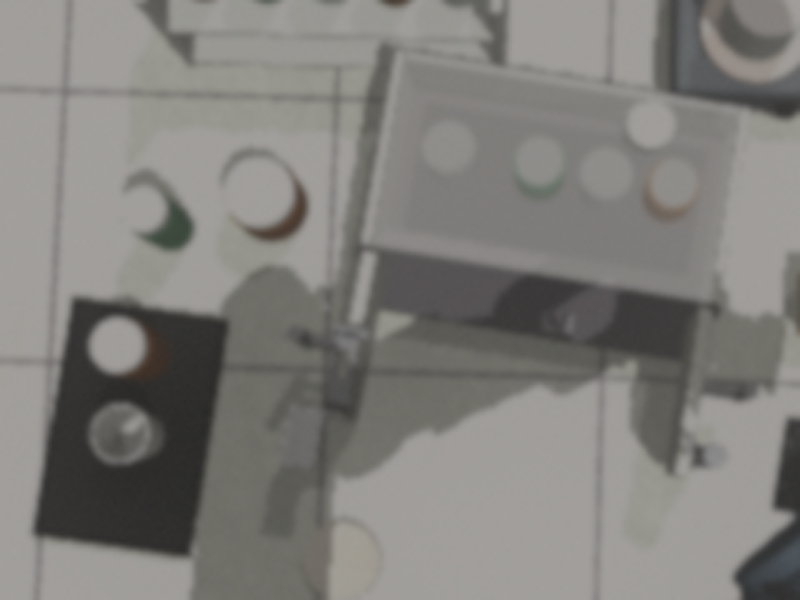

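View pics/scene15z.png

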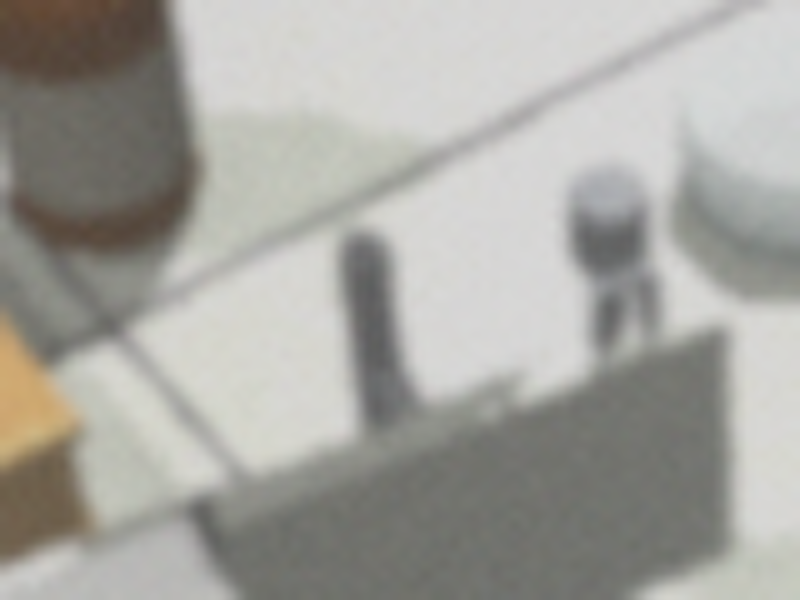

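```bash
python3 - <<'E'
from h import *
print(tri(('top',313.1,216.0),('scene',250.3,138.5)))
j=onz(*zp('top0',118,345),.105);c=np.array([.4854,.3553,0]);tx=np.array([.993,-.113,0]);ty=np.array([.113,.993,0])
print('jar in tray',(j-c)@tx,(j-c)@ty)
C=np.array([.7382,-.0925,0]);y=np.array([.147,.989,0]);x=np.array([.989,-.147,0])
a=onz(*zp('top0',368,255),.152);b=onz(*zp('top0',345,410),.152)
p=onz(*zp('top0',708,310),.152);q=onz(*zp('top0',676,470),.152)
for u,v in((a,b),(p,q)):
  d=v-u;print('door dir local',np.round([d@x,d@y],3),np.degrees(np.arctan2(d@y,-(d@x))))
E
cmp pics/top0.png pics/top15.png | head -1; python3 d.py
```

```text
(array([ 0.47006286, -0.24589686,  0.18385948]), np.float64(0.0018274489382430533))
jar in tray 0.0789512088132446 0.00234779976911567
door dir local [-0.154 -0.006] -2.254675663772156
door dir local [-0.16   0.005] 1.664177531712695
pics/top0.png pics/top15.png differ: byte 44, line 3
t 30.8 pos [ 0.4445 -0.3633  0.3335] head 81.53 F [ 0.1  0.5 -1. ] open 44.5 tilt [-1.     0.002 -0.001] j [ -50.   21.   82.    0.   78. -132.]
```

All checks pass: the knob top is at z≈0.18 (0.146 when down), both doors are within about 4° of square, and the jar is at tray (79, 2) mm. The bystanders I compared are at unchanged pixels. I'll hand in now.

```bash
python3 -c "
from rig import bot
print(bot.hand_in())"
```

```text
the job is handed in; nothing more can be done
None
```

I stood the jar on the tray, flipped the hasp right over, swung open the left door, lifted the bolt about 31 mm and left it raised, then opened the right door. I handed the job in at about 31 s of the 72 s allowed; it reported no verdict.

**Last checks before handing in:**
- **Doors:** both are about square to the front. The image measurement puts them within about 2° of square. The handle release positions put them at about 92° (left) and 94° (right).
- **Hasp:** it lies flipped over on the left door.
- **Bolt:** the knob top triangulated to 184 mm, against 146 mm when down. My measured lift predicts about 178 mm, so the two differ by a few millimetres, but both are well above the 20 mm needed.
- **Jar:** it stands upright on the tray at about (79, 2) mm from the tray's centre.
- **Bystanders:** I compared them by eye. Those I could see in the before and after close-ups from the top camera were in the same places. The tall bottle, tube rack and dishes I only saw in the wider scene view, where nothing looked moved.
- **Robot:** it was clear of everything, with the force reading about 1 N or less.

**Hasp flip:** while tipping the hasp over, a fingertip pressed down on it with up to about 43 N. The 40 N limit is stated for the arm and the gripper's body, not the fingers, but I can't confirm the judge treats a fingertip differently. I backed off straight away. No other check failed.

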